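# Load the orbital shaker and tighten its bottle clamp

## Task

Get the orbital shaker ready for a run: take the blue tube rack that was left in its clamp and stand it upright on the bench, then stand every amber bottle from the white bench pad upright in a row between the two clamp bars. When all are in, use the flat screwdriver from its stand to turn the slotted clamp screw clockwise to its stop, so that the bar holds the bottles, and hang the screwdriver back in its stand. Leave the tip box, the pipette and the flask where they are.

Things in the scene. Friction and masses are not known exactly. Their poses are not given: they have to be found in the camera images.
- shaker: orbital shaker fixed on the bench; aluminium platform 210 (x) x 290 (y) mm, its top 88 mm above the bench; origin: centre of its underside; x points away from its control panel. On the platform two aluminium bars with rubber faces, each 272 mm long (y), 10 mm thick, 28 mm high, form the bottle clamp: a fixed one at +x with an end stop at each end, a sliding one at -x, which the clamp screw moves
- channel (a point): point on the platform's top, midway along the clamp bars and midway between them as clamped; y along the bars, x towards the fixed bar, z up. Fixed bar's inner face at x = +31.5 mm; sliding bar's at -44.5 mm with the screw at 0, moving 8.67 mm per rad to -31.5 mm at its stop. End stops, 28 mm high, have their inner faces at y = +-136 mm, so four bottles fit in the row
- clamp_screw (a joint): angle of the slotted cam screw that works the sliding bar: rad, grows clockwise seen from above; starts between 0 and 0.4 and meets its stop, fully clamped, at 1.5. Its friction is 0.1 N m and it stays where it is left
- screw_slot (a point): centre of the slot's floor in the clamp screw's head, on the vertical screw axis; turns with the screw: x along the slot, z up. The steel head is 29 mm across, behind the sliding bar, 71 mm in -x of point channel; slot 4.5 mm wide, 6 mm deep, open at both ends: floor 116 mm, head's top 122 mm above the bench
- tube_rack: blue plastic rack with small tubes, 60 (x) x 110 (y) x 65 mm high (caps 4 mm above that), 0.18 kg, at first standing on the platform between the clamp bars, long side along them; origin: centre of its underside, z up
- screwdriver: flat screwdriver, red square handle, 170 mm long, 0.14 kg, at first hanging upright, blade down, in the stand; origin: middle of the tip edge, z up the shaft, x along the blade's width. Blade 14 mm wide (x), 2.5 mm thick (y), 14 mm high; shaft 9 mm thick; handle 26 x 26 mm, 75 to 170 mm above the tip, sides square to x and y; its lower shoulder rests on the stand's top
- stand: grey sheet-metal tool stand fixed on the bench, 100 (x) x 70 (y) x 85 mm high, open beneath its top, with two short hex keys standing 16 mm out of its top at x = +-34 mm, y = 18 mm; origin: centre of its underside
- stand_hole (a point): centre of the 20 x 20 mm square hole in the stand's top, at the height of the top (85 mm above the bench); the screwdriver hangs in it by its handle with its tip 75 mm below this point; x and y along the hole's sides
- pad: white absorbent bench pad with a pale blue edge, 240 x 240 mm, flat on the bench (1 mm), on which the bottles stand at first in two rows; origin: its centre
- bottle1: amber glass bottle, blue screw cap, upright: body 62 mm diameter up to 54 mm height, sloping shoulder, cap 46 mm diameter from 66 to 90 mm height (take it by the cap from above); 0.14 to 0.26 kg; origin: centre of its underside. Three or all four bottles are present, a missing one is None; all belong in the clamp
- bottle2: amber glass bottle, blue screw cap, upright: body 62 mm diameter up to 54 mm height, sloping shoulder, cap 46 mm diameter from 66 to 90 mm height (take it by the cap from above); 0.14 to 0.26 kg; origin: centre of its underside. Three or all four bottles are present, a missing one is None; all belong in the clamp
- bottle3: amber glass bottle, blue screw cap, upright: body 62 mm diameter up to 54 mm height, sloping shoulder, cap 46 mm diameter from 66 to 90 mm height (take it by the cap from above); 0.14 to 0.26 kg; origin: centre of its underside. Three or all four bottles are present, a missing one is None; all belong in the clamp
- bottle4: amber glass bottle, blue screw cap, upright: body 62 mm diameter up to 54 mm height, sloping shoulder, cap 46 mm diameter from 66 to 90 mm height (take it by the cap from above); 0.14 to 0.26 kg; origin: centre of its underside. Three or all four bottles are present, a missing one is None; all belong in the clamp
- tip_box: bystander: box of yellow pipette tips, 85 (x) x 122 (y) x 62 mm high, origin: centre of its underside; leave it alone
- pipette: bystander: grey and white pipette lying on the bench, 237 mm long along its y (from -117 to +120 mm), 24 mm thick, origin: under its middle; leave it alone
- flask: bystander: conical glass flask, 84 mm diameter, 126 mm high, origin: centre of its underside; leave it alone

How it is judged:
On the way, in this order (a step that is already met when the one before it is completed fails the run):
1. the tube rack has been taken out of the clamp and stands upright on the bench (height (world z) of tube_rack between -0.008 and 0.008 m and angle between tube_rack's own z axis and vertical below 0.1 rad and contact force between tube_rack and the fingers below 0.1 N), for 0.2 s.
2. every bottle stands upright on the platform between the clamp bars, released (x of bottle1 in the frame of channel between -0.018 and 0.006 m and y of bottle1 in the frame of channel between -0.125 and 0.125 m and z of bottle1 in the frame of channel between -0.004 and 0.006 m and angle between each of bottle1, bottle2, bottle3, bottle4's own z axis and vertical below 0.12 rad and x of bottle2 in the frame of channel between -0.018 and 0.006 m and y of bottle2 in the frame of channel between -0.125 and 0.125 m and z of bottle2 in the frame of channel between -0.004 and 0.006 m and x of bottle3 in the frame of channel between -0.018 and 0.006 m and y of bottle3 in the frame of channel between -0.125 and 0.125 m and z of bottle3 in the frame of channel between -0.004 and 0.006 m and x of bottle4 in the frame of channel between -0.018 and 0.006 m and y of bottle4 in the frame of channel between -0.125 and 0.125 m and z of bottle4 in the frame of channel between -0.004 and 0.006 m and contact force between each of bottle1, bottle2, bottle3, bottle4 and the fingers below 0.1 N), for 0.2 s.
3. the clamp screw has been turned clockwise to its stop with the screwdriver's blade in its slot, the bottles between the bars (x of bottle1 in the frame of channel between -0.018 and 0.006 m and y of bottle1 in the frame of channel between -0.125 and 0.125 m and z of bottle1 in the frame of channel between -0.004 and 0.006 m and angle between each of bottle1, bottle2, bottle3, bottle4's own z axis and vertical below 0.12 rad and x of bottle2 in the frame of channel between -0.018 and 0.006 m and y of bottle2 in the frame of channel between -0.125 and 0.125 m and z of bottle2 in the frame of channel between -0.004 and 0.006 m and x of bottle3 in the frame of channel between -0.018 and 0.006 m and y of bottle3 in the frame of channel between -0.125 and 0.125 m and z of bottle3 in the frame of channel between -0.004 and 0.006 m and x of bottle4 in the frame of channel between -0.018 and 0.006 m and y of bottle4 in the frame of channel between -0.125 and 0.125 m and z of bottle4 in the frame of channel between -0.004 and 0.006 m and value of joint clamp_screw above 1.35 rad and horizontal distance between screwdriver and screw_slot below 0.008 m and z of screwdriver in the frame of screw_slot below 0.004 m), for 0.2 s.
At the end, for the whole second after the job is handed in: rack upright on the bench; every bottle upright on the platform between the clamp bars (centre within 125 mm of their middle); clamp screw at its stop (over 1.35 of 1.5 rad); screwdriver upright in its stand's hole, shoulder down within 8 mm; all released and at rest (height (world z) of tube_rack between -0.008 and 0.008 m and angle between each of tube_rack, screwdriver's own z axis and vertical below 0.1 rad and x of bottle1 in the frame of channel between -0.018 and 0.006 m and y of bottle1 in the frame of channel between -0.125 and 0.125 m and z of bottle1 in the frame of channel between -0.004 and 0.006 m and angle between each of bottle1, bottle2, bottle3, bottle4's own z axis and vertical below 0.12 rad and x of bottle2 in the frame of channel between -0.018 and 0.006 m and y of bottle2 in the frame of channel between -0.125 and 0.125 m and z of bottle2 in the frame of channel between -0.004 and 0.006 m and x of bottle3 in the frame of channel between -0.018 and 0.006 m and y of bottle3 in the frame of channel between -0.125 and 0.125 m and z of bottle3 in the frame of channel between -0.004 and 0.006 m and x of bottle4 in the frame of channel between -0.018 and 0.006 m and y of bottle4 in the frame of channel between -0.125 and 0.125 m and z of bottle4 in the frame of channel between -0.004 and 0.006 m and value of joint clamp_screw above 1.35 rad and horizontal distance between screwdriver and stand_hole below 0.012 m and z of screwdriver in the frame of stand_hole between -0.083 and -0.067 m and linear speed of each of bottle1, bottle2, bottle3, bottle4, tube_rack, screwdriver below 0.02 m/s); the robot touches nothing.
It fails at once if the tip box was shoved more than 30 mm or knocked over (distance of tip_box from where it was at the start of the episode above 0.03 m or angle between tip_box's own z axis and vertical above 0.5 rad).
It fails at once if the pipette was shoved more than 30 mm or knocked over (distance of pipette from where it was at the start of the episode above 0.03 m or angle between pipette's own z axis and vertical above 0.5 rad).
It fails at once if the flask was shoved more than 30 mm or knocked over (distance of flask from where it was at the start of the episode above 0.03 m or angle between flask's own z axis and vertical above 0.5 rad).
Of bottle1, bottle2, bottle3, bottle4 only 3 to 4 are there at a start; the rules pass over those that are not, and their reading is None.
At some moment in a run one of bottle1, bottle2, bottle3, bottle4 may be knocked a few centimetres aside while the robot is not near it.
It also fails if it takes over 208 s, if anything falls off the work surface, if the arm or the gripper's body presses on something with over 40 N, if the wrist force passes 120 N, or if a joint passes its speed limit or range.

## Robot

A 6-joint arm with a two-finger parallel gripper is mounted at the origin on the work surface. World frame = base frame: x ahead of the robot, y to its left, z up, the work surface at z = 0. Lengths are in m, angles in rad, forces in N, time in s.
With the tool pointing down it reaches from about 0.375 to 0.975 m from the base axis. Payload 3.8 kg.
Tool frame: the origin (TCP) lies at the very end of the fingers, on their centre line; the grasp point (between the pads) lies bot.hold_point_z behind it (bot.hold_point_z is the distance from the TCP to the grasp point, in m); z points along the fingers, y is the line along which they close (so a half turn about z gives the same grasp; the last joint's range is limited). The gripper opens to 85 mm and grips with 20 to 120 N. Pads are 22 mm wide; open, the fingers measure 114 mm over their backs; the gripper's body (76 mm by 85 mm) begins 54 mm behind the grasp point. The pads swing forward as they close: fully open they stand 13 mm farther back than shut.
Start: joints at [1.112, 0.264, 1.604, -0, 1.274, -0.037], TCP at [0.276, 0.616, 0.231] pointing down, gripper open.
Joint ranges: [-2.63, 2.63], [-0.94, 2.18], [0.31, 2.57], [-1.31, 4.45], [0, 2.66], [-2.55, 2.55]. Speed limits (rad/s): [2.57, 2.57, 3.14, 3.14, 3.14, 3.14].

## Interface

Orientations are given as a rotation vector (axis times angle).
In Python, from workcell import bot gives the robot as it stands.
- The arm moves only by the shell command python3 jog.py [OPENING] [FORCE], which reads ROWS from standard input. ROWS is a JSON list of rows, 1 to 5 of them, each of 4 numbers: dx, dy, dz in m, then a turn about the tool's z in rad; each row shifts and turns the commanded pose from where the row before left it, along the tool's axes as they then stand; what a row does not reach is not made up. A row lasts 1/8 s, in which the tool goes at most 0.0625 m and 0.188 rad, less where a joint would pass 70% of its speed; a pose out of reach is approached as far as the arm can. OPENING is the opening from 0.0 (shut) to 1.0 (fully open), set as the command begins (- or left out keeps the last). The fingers move at their own pace and stop on an object; FORCE is the grip in N (left out, the last holds). Time passes only in rows, so rows that do not move let the fingers close. It prints the time, the measured TCP pose, the force, the opening and the grip force at its end. Input that does not fit is refused with a message, and nothing moves.
- bot.read_state(): the state, without advancing time (a new reading comes with each control period).
- bot.read_camera(name): name is "scene" or "top"; returns the picture (400x640x3 uint8, red, green, blue); there is no depth.
- bot.camera_info(name): a dict with "intrinsics" (3x3 intrinsics, pixels), "extrinsics" (4x4, takes a point from camera to world coordinates). Camera axes: x right, y down, z forward; pixel columns grow to the right and rows downward; lengths in m; the calibration is good to about 2 mm. A picture is of the moment at which its call begins. camera_info takes no time and is no camera call.
- bot.finish_job(): hands the job in; it is judged then, once.
The state is a dict: "time": time; "q": joint angles; "joint_vel": joint speeds; "joint_torque": joint torques, N m; "tool_pos": TCP position; "tcp_rot": TCP orientation; "wrist_force": force on the tool from outside, world axes, zero at the start; "torque": the same for the moment, N m; "width": opening from 0.0 (shut) to 1.0 (fully open); "grip_force": force on a finger pad.
Only numpy, scipy, OpenCV 4.12 (cv2) and the standard library are available. Lean on these libraries where they do the work, as an engineer would, in place of code of your own. Each camera call takes 0.05 s, during which the arm holds its last target. There are 200 camera calls.

## Working session

There is one attempt and no reset: what is moved stays moved. The work goes in short steps, Python scripts to look and compute and a shell command to move; the robot and the scene stay as the last step left them, time stands still between calls to the robot, and variables do not carry over. Pictures are saved under pics/ and viewed, at most 14 in all, crops included, and the job is handed in when it is done.

```bash
ls; mkdir -p pics; python3 - <<'E'
from workcell import bot
import cv2,numpy as np
np.set_printoptions(precision=4,suppress=True)
for n in ("scene","top"):
    im=bot.read_camera(n); cv2.imwrite(f"pics/{n}0.png",im[:,:,::-1])
    c=bot.camera_info(n); print(n,np.array(c["intrinsics"]),np.array(c["extrinsics"]))
s=bot.read_state(); print(s, bot.hold_point_z)
E
```

```text
jog.py
pics
workcell.py
scene [[395.7737   0.     318.0317]
 [  0.     395.7737 201.8191]
 [  0.       0.       1.    ]] [[-0.3129  0.8172 -0.484   1.0448]
 [ 0.9497  0.2636 -0.1688  0.1651]
 [-0.0104 -0.5125 -0.8586  0.9895]
 [ 0.      0.      0.      1.    ]]
top [[459.0674   0.     323.9488]
 [  0.     459.0674 206.3973]
 [  0.       0.       1.    ]] [[-0.0006 -0.9905  0.1377  0.3926]
 [-1.      0.0013  0.0044 -0.0316]
 [-0.0045 -0.1377 -0.9905  1.1436]
 [ 0.      0.      0.      1.    ]]
{'time': 0.1, 'q': array([ 1.1121,  0.2647,  1.6052, -0.    ,  1.2737, -0.0369]), 'joint_vel': array([-0.0011, -0.0023, -0.0019,  0.0012, -0.001 , -0.0016]), 'joint_torque': array([ -0.0005, -51.6706, -36.8592,  -0.0001,   0.0063,  -0.    ]), 'tool_pos': array([0.2761, 0.6152, 0.2301]), 'tcp_rot': array([-0.6575, -3.0715,  0.0031]), 'wrist_force': array([-0.862 , -0.0784, -0.6184]), 'torque': array([ 0.0451, -0.0014, -0.0037]), 'grip_force': 0.0, 'width': 0.9996672766486114} 0.0187
```

View pics/scene0.png

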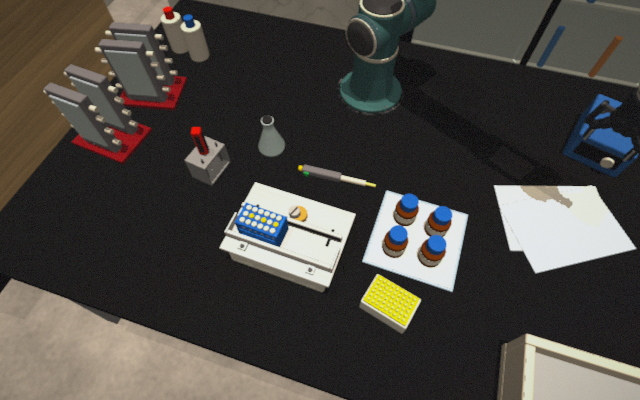

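View pics/top0.png

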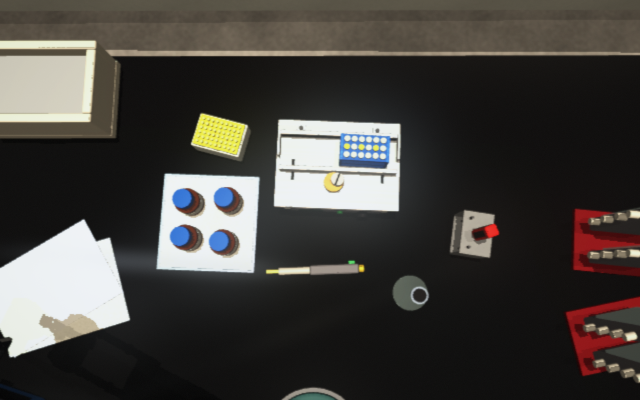

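The scene shows the shaker with the blue rack near its -y end, four bottles on the pad, and the red screwdriver in the stand. In the top view the bottle caps are near (182,199), (225,198), (180,236) and (219,241), the rack at (364,149), the screw at (334,181) and the handle at (488,232). I'll enlarge these areas.

```bash
python3 - <<'E'
import cv2,numpy as np
T=cv2.imread("pics/top0.png");S=cv2.imread("pics/scene0.png")
def crop(I,x0,y0,x1,y1,k):
    c=cv2.resize(I[y0:y1,x0:x1],None,fx=k,fy=k,interpolation=cv2.INTER_CUBIC)
    for x in range((x0+9)//10*10,x1,10):
        L=x%50==0; cv2.line(c,((x-x0)*k,0),((x-x0)*k,18 if L else 8),(0,255,0),1)
        if L: cv2.putText(c,str(x),((x-x0)*k+2,16),0,.4,(0,255,255),1)
    for y in range((y0+9)//10*10,y1,10):
        L=y%50==0; cv2.line(c,(0,(y-y0)*k),(18 if L else 8,(y-y0)*k),(0,255,0),1)
        if L: cv2.putText(c,str(y),(2,(y-y0)*k-2),0,.4,(0,255,255),1)
    return c
cv2.imwrite("pics/c1.png",crop(T,265,110,415,220,5))
cv2.imwrite("pics/c2.png",crop(S,215,180,365,290,5))
a=crop(T,445,200,505,265,6);b=crop(S,180,120,235,185,6)
cv2.imwrite("pics/c3.png",np.hstack([a,b]))
E
```

```text
(no output)
```

View pics/c1.png

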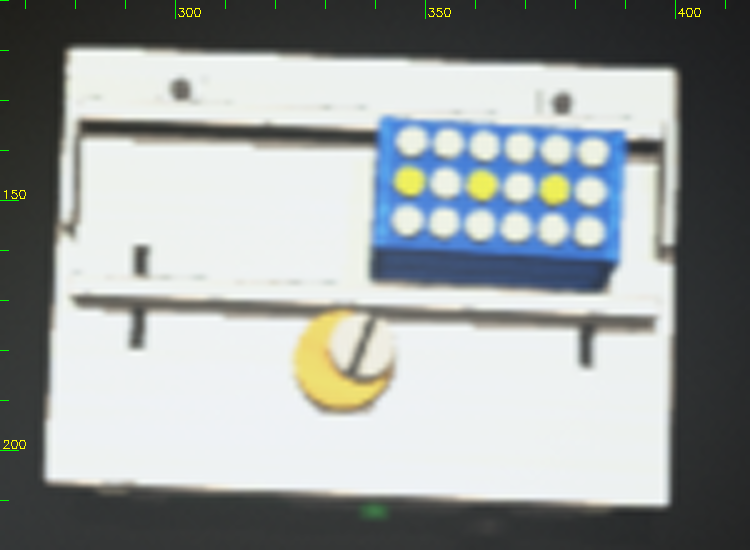

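View pics/c2.png

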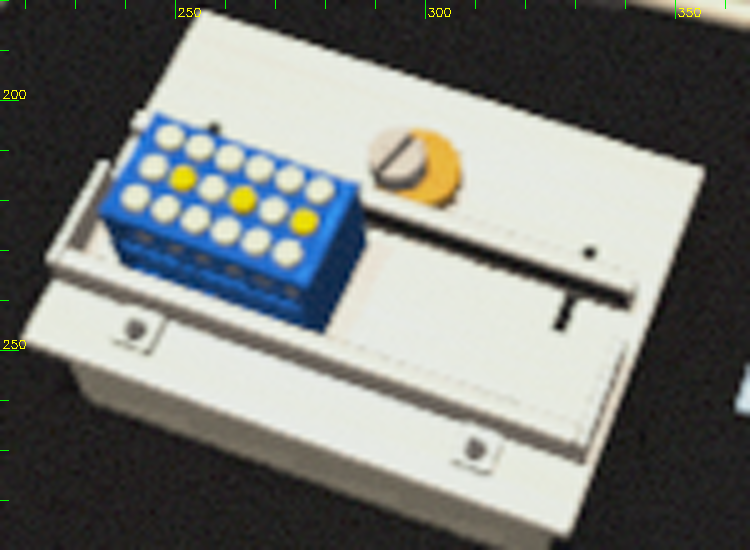

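View pics/c3.png

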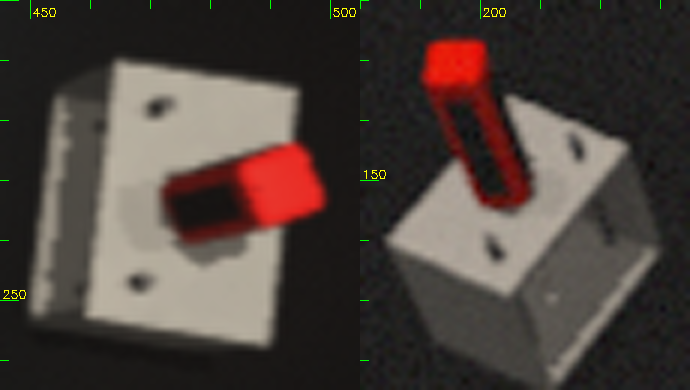

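```bash
cat > h.py <<'E'
import cv2,numpy as np
from workcell import bot
from scipy.spatial.transform import Rotation as R
np.set_printoptions(precision=4,suppress=True)
C={n:bot.camera_info(n) for n in("scene","top")}
def ray(n,p):
    K=np.array(C[n]["intrinsics"]);E=np.array(C[n]["extrinsics"])
    d=E[:3,:3]@np.linalg.inv(K)@[p[0],p[1],1]; return E[:3,3],d/np.linalg.norm(d)
def tri(pt,ps):
    A=np.zeros((3,3));b=np.zeros(3)
    for n,p in(("top",pt),("scene",ps)):
        o,d=ray(n,p);M=np.eye(3)-np.outer(d,d);A+=M;b+=M@o
    return np.linalg.solve(A,b)
def atz(n,p,z):
    o,d=ray(n,p); return o+d*(z-o[2])/d[2]
def proj(n,X):
    K=np.array(C[n]["intrinsics"]);E=np.array(C[n]["extrinsics"])
    c=K@(E[:3,:3].T@(np.asarray(X)-E[:3,3])); return c[:2]/c[2]
def crop(I,x0,y0,x1,y1,k):
    c=cv2.resize(I[y0:y1,x0:x1],None,fx=k,fy=k,interpolation=cv2.INTER_CUBIC)
    for x in range((x0+9)//10*10,x1,10):
        L=x%50==0; cv2.line(c,((x-x0)*k,0),((x-x0)*k,18 if L else 8),(0,255,0),1)
        if L: cv2.putText(c,str(x),((x-x0)*k+2,16),0,.4,(0,255,255),1)
    for y in range((y0+9)//10*10,y1,10):
        L=y%50==0; cv2.line(c,(0,(y-y0)*k),(18 if L else 8,(y-y0)*k),(0,255,0),1)
        if L: cv2.putText(c,str(y),(2,(y-y0)*k-2),0,.4,(0,255,255),1)
    return c
def shot(n,f=None):
    im=bot.read_camera(n)[:,:,::-1].copy()
    if f: cv2.imwrite(f,im)
    return im
E
python3 - <<'E'
from h import *
T=cv2.imread("pics/top0.png");S=cv2.imread("pics/scene0.png")
a=crop(T,150,170,262,275,4);b=crop(S,370,180,472,285,4)
cv2.imwrite("pics/c4.png",np.hstack([a,b]))
def quad(name,t,s,z):
    P=np.array([tri(a,b) for a,b in zip(t,s)])
    At=np.array([atz("top",a,z) for a in t]);As=np.array([atz("scene",a,z) for a in s])
    # order -x-y,-x+y,+x+y,+x-y
    for l,Q in(("tri",P),("top",At),("scn",As)):
        ex=(Q[2]+Q[3]-Q[0]-Q[1])/2;ey=(Q[1]+Q[2]-Q[0]-Q[3])/2
        print(name,l,Q.mean(0),"yaw",np.arctan2(ex[1],ex[0]),np.arctan2(-ey[0],ey[1]),np.linalg.norm(ex),np.linalg.norm(ey))
quad("plat",[(398.6,211.2),(274,206.8),(278.6,119.6),(400.2,123.6)],[(255,182),(355.6,214),(329,287),(219.4,248)],.088)
quad("rack",[(388.6,162.6),(339.4,159.4),(341,133.4),(390,136.2)],[(246,202.8),(286.6,216.8),(277,237.2),(235.6,222)],.153)
quad("stand",[(490,257.7),(459.2,252.7),(464.2,210),(495,214.7)],[(205.3,135.8),(225,144.2),(205.3,169.3),(184.2,160)],.085)
print("screw",tri((337.6,179),(294.6,211.6)),atz("top",(337.6,179),.122),atz("scene",(294.6,211.6),.122))
for n,k,o,p in(("top",5,(265,110),((373,318),(352,375))),("scene",5,(215,180),((415,138),(383,172)))):
    q=[atz(n,np.array(x)/k+o,.122) for x in p];d=q[0]-q[1];print("slot",n,np.arctan2(d[1],d[0]))
print("handle",tri((492.3,230),(195.8,130.3)))
q=[atz("top",np.array(x)/6+(445,200),.18) for x in((242,158),(302,143),(325,198),(265,222))];print(np.array(q),np.mean(q,0))
print("flask",atz("top",(410,293),.0),"pip",atz("top",(267,272),.01),atz("top",(363,268),.01),"tip",atz("top",(220,136),.06))
E
```

```text
plat tri [ 0.6387 -0.058   0.084 ] yaw -0.03724001454849472 -0.03817496342195432 0.21054059218629428 0.2903944475192733
plat top [ 0.6383 -0.0595  0.088 ] yaw -0.03950968076996619 -0.03654796939304272 0.21022212467607132 0.28947349326948457
plat scn [ 0.6401 -0.0556  0.088 ] yaw -0.03487816472825954 -0.04023982673011293 0.20906544630926152 0.2891730013043146
rack tri [ 0.6614 -0.1164  0.1506] yaw -0.04628800333442553 -0.06312568352830376 0.05891102087138444 0.1095370220902967
rack top [ 0.6613 -0.1177  0.153 ] yaw -0.0685060894492466 -0.0646293019634471 0.05983803426311668 0.10895654349909173
rack scn [ 0.6621 -0.114   0.153 ] yaw -0.039636683442162236 -0.0595753206664665 0.0574315249365919 0.10926595506463482
stand tri [ 0.4754 -0.3786  0.0835] yaw -0.16238643354062543 -0.15699529427944475 0.10032601250551829 0.07162945161644461
stand top [ 0.4759 -0.3799  0.085 ] yaw -0.1614869987715057 -0.15868660379946245 0.1002184576024222 0.07128503257897144
stand scn [ 0.4761 -0.3757  0.085 ] yaw -0.1578184468103797 -0.15457131574286107 0.10038177007379952 0.07170417568330026
screw [ 0.5981 -0.0563  0.115 ] [ 0.5973 -0.058   0.122 ] [ 0.6012 -0.0527  0.122 ]
slot top -0.3515485425647319
slot scene 2.789002998406006
handle [ 0.4755 -0.3798  0.1776]
[[ 0.4838 -0.3667  0.18  ]
 [ 0.4891 -0.388   0.18  ]
 [ 0.4697 -0.395   0.18  ]
 [ 0.4614 -0.3736  0.18  ]] [ 0.476  -0.3808  0.18  ]
flask [ 0.3372 -0.2371 -0.    ] pip [0.3884 0.1129 0.01  ] [ 0.3979 -0.122   0.01  ] tip [0.7169 0.2266 0.06  ]
```

View pics/c4.png

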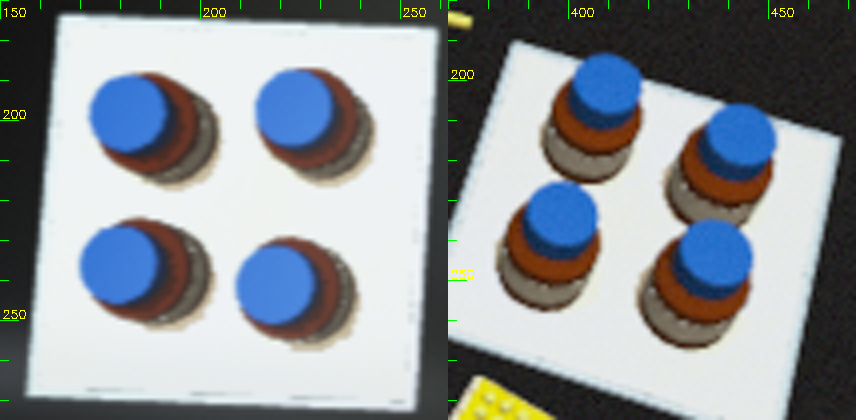

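The crop shows four blue caps: A top (182,198)/scene (437,243), B (223,197)/(398,234), C (179,236)/(443,214), D (219,241)/(410,202). Next I'll triangulate the caps by blob. The first arm moves turn the tool and take it above the rack.

```bash
cat >> h.py <<'E'
def blobs(im,x0,y0,x1,y1,amin=100):
    hsv=cv2.cvtColor(im,cv2.COLOR_BGR2HSV);m=cv2.inRange(hsv,(100,150,90),(118,255,255))
    k=np.zeros_like(m);k[y0:y1,x0:x1]=1;n,_,s,c=cv2.connectedComponentsWithStats(m*k)
    return [c[i] for i in range(1,n) if s[i,4]>amin]
def bottles(t,s):
    bs=blobs(s,365,180,480,290)
    out=[]
    for p in blobs(t,145,165,270,280):
        X=atz("top",p,.08);q=min(bs,key=lambda b:np.linalg.norm(b-proj("scene",X)))
        out.append((p,q,tri(p,q),(atz("top",p,.08)+atz("scene",q,.08))/2))
    return out
def where(*goal):
    s=bot.read_state();M=R.from_rotvec(s["tcp_rot"]).as_matrix()
    print("t",s["time"],"tcp",s["tool_pos"],"phi",np.arctan2(M[1,1],M[0,1]),"q6",s["q"][5],"F",s["wrist_force"],"w",s["width"],"g",s["grip_force"])
    for g in goal: print("go tool axes",M.T@(np.array(g)-s["tool_pos"]))
E
python3 - <<'E'
from h import *
for b in bottles(cv2.imread("pics/top0.png"),cv2.imread("pics/scene0.png")): print(*b)
where((.6615,-.116,.231))
E
```

```text
[181.9789 198.0352] [436.4375 243.1917] [0.5596 0.3053 0.0866] [0.5583 0.3068 0.08  ]
[223.3395 196.786 ] [398.0132 233.6447] [0.5625 0.2088 0.0857] [0.5614 0.2096 0.08  ]
[179.7666 235.8293] [442.8045 213.6455] [0.4712 0.3065 0.0875] [0.469  0.3083 0.08  ]
[218.7943 240.8369] [409.4744 200.7256] [0.4595 0.2162 0.0879] [0.457  0.2174 0.08  ]
t 0.1 tcp [0.2761 0.6152 0.2301] phi 1.1490155108212419 q6 -0.036930766004496095 F [-0.862  -0.0784 -0.6184] w 0.9996672766486114 g 0.0
go tool axes [-0.651  -0.5094  0.0001]
```

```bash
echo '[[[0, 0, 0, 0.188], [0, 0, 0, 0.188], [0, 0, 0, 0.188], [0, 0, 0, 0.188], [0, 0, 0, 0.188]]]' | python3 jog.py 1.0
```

```text
refused: ROWS must be a list of rows, each a list of 4 numbers. Nothing was moved.
```

Refused on format, not on reach. It needs a list of rows, each a list of 4 numbers.

```bash
echo '[[0, 0, 0, 0.188], [0, 0, 0, 0.188], [0, 0, 0, 0.188], [0, 0, 0, 0.188], [0, 0, 0, 0.188]]' | python3 jog.py 1.0; echo '[[0, 0, 0, 0.188], [0, 0, 0, 0.076], [0, 0, 0, 0]]' | python3 jog.py; python3 -c "
from h import *
where((.6615,-.116,.231))"
```

```text
time: 0.72
tool_pos: [0.2762, 0.6154, 0.2305]
tcp_rot: [1.982, 2.437, -0.002]
wrist_force: [0.0, 0.2, -0.8]
width: 0.999
grip_force: 0.0
time: 1.1
tool_pos: [0.2762, 0.6155, 0.2306]
tcp_rot: [2.277, 2.164, -0.002]
wrist_force: [0.1, 0.2, 0.5]
width: 0.999
grip_force: 0.0
t 1.1 tcp [0.2762 0.6155 0.2306] phi -0.051139273458216616 q6 1.1632332370526886 F [0.098  0.1986 0.5394] w 0.9992201624864625 g 0.0
go tool axes [-0.7108  0.4222  0.0002]
```

```bash
echo '[[-0.051, 0.03, 0, 0], [-0.051, 0.03, 0, 0], [-0.051, 0.03, 0, 0], [-0.051, 0.03, 0, 0], [-0.051, 0.03, 0, 0]]' | python3 jog.py|tail -0; echo '[[-0.051, 0.03, 0, 0], [-0.051, 0.03, 0, 0], [-0.051, 0.03, 0, 0], [-0.051, 0.03, 0, 0], [-0.051, 0.03, 0, 0]]' | python3 jog.py|tail -0;echo '[[-0.05, 0.03, 0, 0], [-0.05, 0.03, 0, 0], [-0.05, 0.031, 0, 0], [-0.05, 0.031, 0, 0], [0, 0, 0, 0]]' | python3 jog.py|tail -0; python3 -c "
from h import *
where((.6615,-.116,.12))"
```

```text
t 2.975 tcp [ 0.6619 -0.1191  0.2303] phi -0.05499025764940613 q6 -0.15931658466310383 F [-0.4032  0.8896 -0.9934] w 1.0034089903550882 g 0.0
go tool axes [ 0.0032 -0.0005  0.1103]Exception ignored on flushing sys.stdout:
BrokenPipeError: [Errno 32] Broken pipe
Exception ignored on flushing sys.stdout:
BrokenPipeError: [Errno 32] Broken pipe
Exception ignored on flushing sys.stdout:
BrokenPipeError: [Errno 32] Broken pipe
```

```bash
echo '[[0.003, 0, 0.05, 0], [0, 0, 0.04, 0], [0, 0, 0.02, 0], [0, 0, 0, 0]]' | python3 jog.py 1.0 >/dev/null; echo '[[0, 0, 0, 0], [0, 0, 0, 0], [0, 0, 0, 0], [0, 0, 0, 0]]' | python3 jog.py 0.0 40; python3 -c "
from h import *
where((.6615,-.116,.12))
a=crop(shot('top'),310,110,410,220,4);b=crop(shot('scene'),215,160,315,270,4)
cv2.imwrite('pics/g1.png',np.hstack([a,b]))"
```

```text
time: 3.98
tool_pos: [0.6629, -0.1124, 0.1242]
tcp_rot: [2.276, 2.16, 0.005]
wrist_force: [0.7, 0.6, 6.2]
width: 0.693
grip_force: 45.6
t 3.975 tcp [ 0.6629 -0.1124  0.1242] phi -0.051908706105665836 q6 -0.15329670917937094 F [0.6632 0.6048 6.169 ] w 0.6929874991432102 g 45.64794659614563
go tool axes [-0.0037 -0.0013  0.0042]
```

View pics/g1.png

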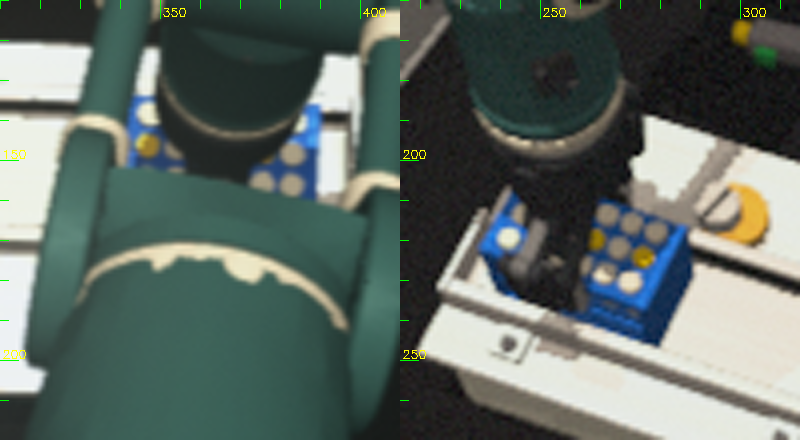

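The rack is gripped on its long faces (opening 59 mm). I'll lift it and carry it to the free bench at about (0.66,-0.32).

```bash
echo '[[0, 0, -0.03, 0], [0, 0, -0.06, 0], [0, 0, -0.02, 0], [0, 0, 0, 0]]' | python3 jog.py >/dev/null; echo '[[-0.06, 0, 0, 0], [-0.06, 0, 0, 0], [-0.06, 0, 0, 0], [-0.028, 0, 0, 0], [0, 0, 0, 0]]' | python3 jog.py; python3 -c "
from h import *
where((.665,-.32,.037))"
```

```text
time: 5.2
tool_pos: [0.6486, -0.3213, 0.2279]
tcp_rot: [-2.279, -2.156, 0.002]
wrist_force: [-0.2, 0.4, -0.9]
width: 0.695
grip_force: 44.7
t 5.2 tcp [ 0.6486 -0.3213  0.2279] phi -0.05507291075631105 q6 -0.4394435828219573 F [-0.2481  0.4448 -0.9074] w 0.6952978577335999 g 44.69700515270233
go tool axes [0.0018 0.0171 0.1909]
```

```bash
echo '[[0, 0.017, 0.05, 0], [0, 0, 0.06, 0], [0, 0, 0.06, 0], [0, 0, 0.014, 0], [0, 0, 0, 0]]' | python3 jog.py ; echo '[[0, 0, 0.004, 0], [0, 0, 0.002, 0], [0, 0, 0, 0]]' | python3 jog.py
```

```text
time: 5.82
tool_pos: [0.6667, -0.3192, 0.0462]
tcp_rot: [-2.275, -2.162, 0.001]
wrist_force: [-0.7, -0.2, -1.1]
width: 0.692
grip_force: 44.6
time: 6.2
tool_pos: [0.6681, -0.3213, 0.0431]
tcp_rot: [2.277, 2.161, 0.001]
wrist_force: [1.0, -0.3, -0.8]
width: 0.694
grip_force: 44.6
```

```bash
echo '[[0, 0, 0.003, 0], [0, 0, 0.002, 0], [0, 0, 0, 0]]' | python3 jog.py ; echo '[[0, 0, 0.002, 0], [0, 0, 0, 0]]' | python3 jog.py
```

```text
time: 6.58
tool_pos: [0.6672, -0.3208, 0.0363]
tcp_rot: [2.278, 2.163, 0.0]
wrist_force: [-0.8, 0.6, -0.8]
width: 0.693
grip_force: 44.9
time: 6.82
tool_pos: [0.6673, -0.3208, 0.0363]
tcp_rot: [2.278, 2.163, -0.0]
wrist_force: [-3.7, 2.2, 7.8]
width: 0.693
grip_force: 45.9
```

```bash
echo '[[0, 0, 0, 0], [0, 0, 0, 0], [0, 0, 0, 0], [0, 0, -0.04, 0], [0, 0, -0.06, 0]]' | python3 jog.py 1.0; echo '[[0, 0, -0.06, 0], [0, 0, -0.05, 0], [0, 0, 0, 0]]' | python3 jog.py 0.8 >/dev/null; python3 -c "
from h import *
t=shot('top','pics/t1.png');s=shot('scene','pics/s1.png')
for b in bottles(t,s): print(*b[2:])
cv2.imwrite('pics/g2.png',np.vstack([t[90:280,140:480],s[110:330,170:510]]))
where((.458,.2168,.245))"
```

```text
time: 7.45
tool_pos: [0.665, -0.3196, 0.1313]
tcp_rot: [-2.274, -2.158, 0.004]
wrist_force: [-0.0, -0.3, 1.0]
width: 0.999
grip_force: 0.0
[0.5596 0.3053 0.0865] [0.5583 0.3068 0.08  ]
[0.5625 0.2088 0.0857] [0.5614 0.2096 0.08  ]
[0.4712 0.3066 0.0876] [0.4689 0.3084 0.08  ]
[0.4594 0.2162 0.0879] [0.457  0.2174 0.08  ]
t 7.925 tcp [ 0.6674 -0.3209  0.245 ] phi -0.051964636799019435 q6 -0.42975758899737204 F [-0.648  -0.1385 -0.8587] w 0.8033960771680115 g 0.0
go tool axes [ 0.526  -0.2371 -0.0007]
```

View pics/g2.png

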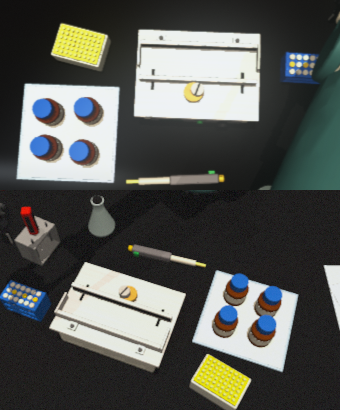

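The rack stands upright on the bench beside the shaker, the clamp is empty and the four bottles haven't moved. First up is bottle D.

```bash
echo '[[0.0525, -0.0237, 0, 0], [0.0525, -0.0237, 0, 0], [0.0525, -0.0237, 0, 0], [0.0525, -0.0237, 0, 0], [0.0525, -0.0237, 0, 0]]' | python3 jog.py 0.8 >/dev/null; echo '[[0.0525, -0.0237, 0, 0], [0.0525, -0.0237, 0, 0], [0.0525, -0.0237, 0, 0], [0.0525, -0.0237, 0, 0], [0.0525, -0.0237, 0, -0.012]]' | python3 jog.py  >/dev/null; echo '[[0, 0, 0, 0], [0, 0, 0, 0]]' | python3 jog.py >/dev/null; python3 -c "
from h import *
where((.458,.2168,.064))
t=shot('top');s=shot('scene')
cv2.imwrite('pics/g3.png',np.hstack([crop(t,150,165,265,275,3),crop(s,370,150,480,260,3)]))"
```

```text
t 9.425 tcp [0.4568 0.2154 0.2422] phi -0.038818141213219484 q6 0.4307656649588274 F [0.6278 0.8215 0.1779] w 0.801194043967761 g 0.0
go tool axes [0.0019 0.0017 0.1782]
```

View pics/g3.png

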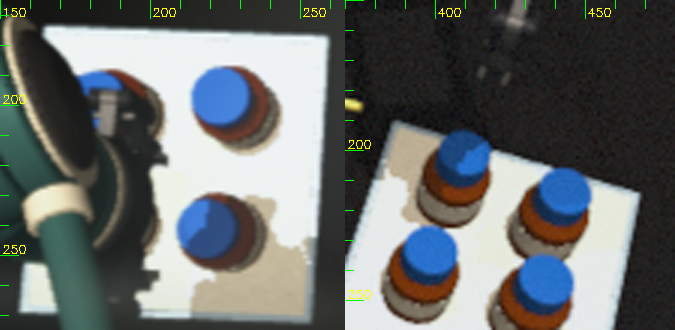

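```bash
echo '[[0.002, 0.002, 0.05, 0], [0, 0, 0.06, 0], [0, 0, 0.04, 0], [0, 0, 0.02, 0], [0, 0, 0, 0]]' | python3 jog.py; echo '[[0, 0, 0.008, 0], [0, 0, 0, 0], [0, 0, 0, 0]]' | python3 jog.py;echo '[[0, 0, 0, 0], [0, 0, 0, 0], [0, 0, 0, 0], [0, 0, 0, 0]]' | python3 jog.py 0.0 40; python3 -c "
from h import *
where((.458,.2168,.064))
cv2.imwrite('pics/g4.png',crop(shot('scene'),370,150,480,260,4))"
```

```text
time: 10.15
tool_pos: [0.4585, 0.2155, 0.0719]
tcp_rot: [-2.267, -2.172, 0.008]
wrist_force: [0.0, 0.3, 0.8]
width: 0.802
grip_force: 0.0
time: 10.52
tool_pos: [0.4606, 0.218, 0.0672]
tcp_rot: [2.265, 2.176, 0.003]
wrist_force: [-0.0, 0.2, -0.5]
width: 0.798
grip_force: 0.0
time: 11.02
tool_pos: [0.4604, 0.2181, 0.0672]
tcp_rot: [2.265, 2.177, 0.002]
wrist_force: [-1.4, -0.5, 5.5]
width: 0.526
grip_force: 41.4
t 11.025 tcp [0.4604 0.2181 0.0672] phi -0.03978902434972351 q6 0.4332877561899564 F [-1.3599 -0.5463  5.5123] w 0.5264534840675084 g 41.406646370887756
go tool axes [-0.0014 -0.0023  0.0032]
```

View pics/g4.png

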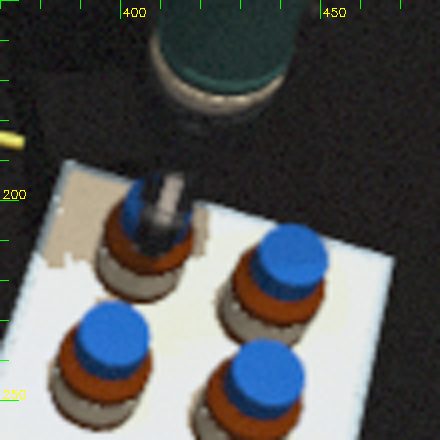

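Finger at (410,203) is centred on the cap of D, and the opening of 45 mm fits the cap. Lifting and carrying it to the farthest slot.

```bash
echo '[[0, 0, -0.03, 0], [0, 0, -0.06, 0], [0, 0, -0.06, 0], [-0.04, 0.02, -0.018, 0], [-0.05, 0.025, 0, 0]]' | python3 jog.py - 50 >/dev/null; echo '[[-0.05, 0.028, 0, 0], [-0.05, 0.028, 0, 0], [-0.05, 0.028, 0, 0], [-0.05, 0.028, 0, 0], [-0.05, 0.025, 0, 0]]' | python3 jog.py >/dev/null; echo '[[-0.04, 0.02, 0, 0], [0, 0, 0, 0], [0, 0, 0, 0]]' | python3 jog.py; python3 -c "
from h import *
where((.6602,-.156,.156))"
```

```text
time: 12.7
tool_pos: [0.6457, -0.1696, 0.2328]
tcp_rot: [-2.264, -2.174, 0.001]
wrist_force: [-0.8, 0.4, -1.8]
width: 0.523
grip_force: 52.2
t 12.7 tcp [ 0.6457 -0.1696  0.2328] phi -0.040609641385754194 q6 -0.2539873891718133 F [-0.7535  0.4359 -1.8104] w 0.5227211002296618 g 52.20224440097809
go tool axes [0.0141 0.0141 0.0768]
```

```bash
echo '[[0.014, 0.014, 0, 0], [0, 0, 0.04, 0], [0, 0, 0.025, 0], [0, 0, 0, 0], [0, 0, 0, 0]]' | python3 jog.py ; python3 -c "
from h import *
where((.6602,-.156,.156))
t=shot('top');s=shot('scene')
cv2.imwrite('pics/g5.png',crop(s,220,150,360,290,4))"
```

```text
time: 13.32
tool_pos: [0.6621, -0.1555, 0.1706]
tcp_rot: [2.263, 2.177, 0.002]
wrist_force: [0.2, 0.6, -1.7]
width: 0.525
grip_force: 52.2
t 13.325 tcp [ 0.6621 -0.1555  0.1706] phi -0.03860060643452354 q6 -0.2288467003951432 F [ 0.1993  0.64   -1.6946] w 0.5249581232250365 g 52.22209274768829
go tool axes [-0.0006 -0.0019  0.0146]
```

View pics/g5.png

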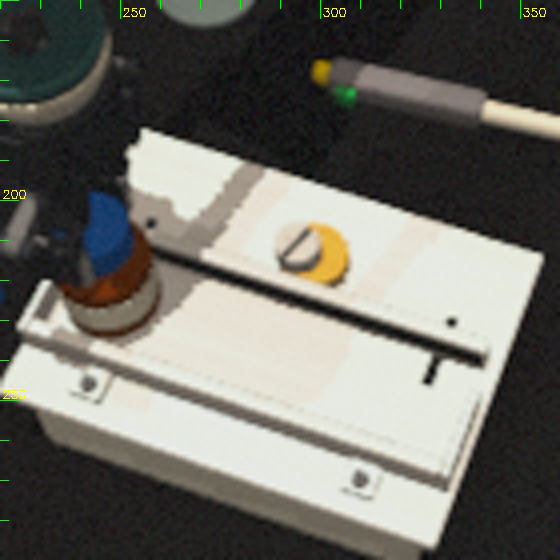

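Bottle D hangs upright between the bars at (245,222), clear of both, so I can lower it.

```bash
echo '[[0, -0.001, 0.01, 0], [0, 0, 0.003, 0], [0, 0, 0, 0]]' | python3 jog.py; echo '[[0, 0, 0.003, 0], [0, 0, 0.001, 0], [0, 0, 0, 0]]' | python3 jog.py
```

```text
time: 13.8
tool_pos: [0.6597, -0.1566, 0.1559]
tcp_rot: [-2.265, -2.176, 0.0]
wrist_force: [0.1, -0.3, -3.0]
width: 0.519
grip_force: 52.2
time: 14.18
tool_pos: [0.6602, -0.1568, 0.1553]
tcp_rot: [2.265, 2.176, 0.001]
wrist_force: [-5.7, 0.9, 8.6]
width: 0.521
grip_force: 53.3
```

```bash
cat >> h.py <<'E'
def allb(goalz=None):
    t=shot("top");s=shot("scene");bs=blobs(s,215,160,500,300,60);out=[]
    for p in blobs(t,130,110,410,285,60):
        X=atz("top",p,.087 if p[0]<265 else .172)
        if not bs: continue
        q=min(bs,key=lambda b:np.linalg.norm(b-proj("scene",X)));Y=tri(p,q)
        print("bottle",Y,"err",np.linalg.norm(q-proj("scene",Y)));out.append(Y)
    return out
E
echo '[[0, 0, 0, 0], [0, 0, 0, 0], [0, 0, -0.04, 0], [0, 0, -0.05, 0], [0, 0, 0, 0]]' | python3 jog.py 0.8; python3 -c "
from h import *
allb(); where((.5625,.2088,.25))"
```

```text
time: 14.8
tool_pos: [0.6635, -0.1575, 0.2487]
tcp_rot: [2.259, 2.17, 0.009]
wrist_force: [0.9, -0.7, 0.4]
width: 0.797
grip_force: 0.0
bottle [0.5971 0.2286 0.0864] err 0.22515625852483
bottle [0.5596 0.3053 0.0866] err 0.3122698459970955
bottle [0.4712 0.3066 0.0876] err 0.37566339487811956
t 14.9 tcp [ 0.6606 -0.1567  0.2431] phi -0.040068597572141186 q6 -0.2295257041298503 F [-0.0754  0.4294 -0.8471] w 0.7995784011889442 g 0.0
go tool axes [ 0.3613 -0.1126 -0.0072]
```

Bottle B has been knocked to (0.597,0.229), so I'll take it from there.

```bash
echo '[[0.0554, -0.0067, 0, 0], [0.0554, -0.0067, 0, 0], [0.0554, -0.0067, 0, 0], [0.0554, -0.0067, 0, 0], [0.0554, -0.0067, 0, 0]]' | python3 jog.py>/dev/null; echo '[[0.0554, -0.0067, 0, 0], [0.0554, -0.0067, 0, 0], [0, 0, 0, 0], [0, 0, 0, 0]]' | python3 jog.py >/dev/null; python3 -c "
from h import *
where((.598,.2286,.067))"
```

```text
t 16.025 tcp [0.6278 0.2325 0.2402] phi -0.03904735875220392 q6 0.3570779437521359 F [0.2205 0.1543 0.0561] w 0.7955384032737277 g 0.0
go tool axes [-0.0047 -0.0291  0.1733]
```

```bash
echo '[[-0.004, -0.029, 0, 0], [0, 0, 0.06, 0], [0, 0, 0.06, 0], [0, 0, 0.04, 0], [0, 0, 0, 0]]' | python3 jog.py >/dev/null; echo '[[0, 0, 0.0135, 0], [0, 0, 0, 0], [0, 0, 0, 0]]' | python3 jog.py; python3 -c "
from h import *
where((.598,.2286,.067))"
```

```text
time: 17.02
tool_pos: [0.6008, 0.2303, 0.0706]
tcp_rot: [2.265, 2.176, 0.004]
wrist_force: [0.2, 0.4, 0.1]
width: 0.804
grip_force: 0.0
t 17.025 tcp [0.6008 0.2303 0.0706] phi -0.04011013339197021 q6 0.36746707608296686 F [0.1861 0.3641 0.0525] w 0.8038787603151786 g 0.0
go tool axes [-0.0018 -0.0028  0.0036]
```

```bash
echo '[[-0.002, -0.002, 0.004, 0], [0, 0, 0, 0], [0, 0, 0, 0]]' | python3 jog.py>/dev/null; echo '[[0, 0, 0, 0], [0, 0, 0, 0], [0, 0, 0, 0], [0, 0, 0, 0]]' | python3 jog.py 0.0 50; echo '[[0, 0, -0.03, 0], [0, 0, -0.06, 0], [0, 0, -0.06, 0], [0, 0, -0.018, 0], [0, 0, 0, 0]]' | python3 jog.py; python3 -c "
from h import *
where((.6622,-.091,.235),(.6602,-.156,.156))"
```

```text
time: 17.9
tool_pos: [0.5976, 0.2282, 0.0652]
tcp_rot: [2.265, 2.177, 0.0]
wrist_force: [-1.7, -0.3, 3.8]
width: 0.523
grip_force: 51.3
time: 18.52
tool_pos: [0.598, 0.2282, 0.2334]
tcp_rot: [2.265, 2.176, 0.003]
wrist_force: [-0.2, -0.6, -2.8]
width: 0.521
grip_force: 52.0
t 18.525 tcp [0.598  0.2282 0.2334] phi -0.040017806895694424 q6 0.3657383975892949 F [-0.1578 -0.5816 -2.7894] w 0.5211396791324542 g 51.97615027427673
go tool axes [-0.3164  0.0769 -0.0016]
go tool axes [-0.3815  0.0773  0.0773]
```

```bash
echo '[[-0.0527, 0.0128, 0, 0], [-0.0527, 0.0128, 0, 0], [-0.0527, 0.0128, 0, 0], [-0.0527, 0.0128, 0, 0], [-0.0527, 0.0128, 0, 0]]' | python3 jog.py>/dev/null; echo '[[-0.0527, 0.0128, 0, 0], [0, 0, 0.02, 0], [0, 0, 0, 0], [0, 0, 0, 0]]' | python3 jog.py >/dev/null; python3 -c "
from h import *
where((.6627,-.091,.154))"
```

```text
t 19.65 tcp [ 0.6604 -0.0895  0.2106] phi -0.03869236075687085 q6 -0.13365471908075427 F [ 1.1007 -0.3731 -3.1164] w 0.5219230077625979 g 51.80392920970917
go tool axes [-0.0015  0.0026  0.0566]
```

```bash
echo '[[-0.0015, 0.002, 0.03, 0], [0, 0, 0.02, 0], [0, 0, 0.004, 0], [0, 0, 0, 0]]' | python3 jog.py; echo '[[0, 0, 0.003, 0], [0, 0, 0, 0], [0, 0, 0, 0]]' | python3 jog.py
```

```text
time: 20.15
tool_pos: [0.6635, -0.092, 0.1588]
tcp_rot: [-2.264, -2.177, 0.0]
wrist_force: [0.6, 0.0, -1.8]
width: 0.517
grip_force: 51.9
time: 20.52
tool_pos: [0.6638, -0.0926, 0.1563]
tcp_rot: [2.265, 2.176, 0.001]
wrist_force: [0.2, -0.9, -3.3]
width: 0.522
grip_force: 51.9
```

```bash
echo '[[0, 0, 0.003, 0], [0, 0, 0, 0]]' | python3 jog.py; echo '[[0, 0, 0.0025, 0], [0, 0, 0, 0]]' | python3 jog.py
```

```text
time: 20.78
tool_pos: [0.6639, -0.0926, 0.1531]
tcp_rot: [2.265, 2.176, 0.001]
wrist_force: [-0.3, 0.4, 0.2]
width: 0.522
grip_force: 51.8
time: 21.02
tool_pos: [0.6639, -0.0927, 0.1531]
tcp_rot: [2.265, 2.176, 0.001]
wrist_force: [-4.0, 1.0, 9.5]
width: 0.523
grip_force: 52.8
```

```bash
echo '[[0, 0, 0, 0], [0, 0, 0, 0], [0, 0, -0.04, 0], [0, 0, -0.05, 0], [0, 0, 0, 0]]' | python3 jog.py 0.8 >/dev/null; python3 -c "
from h import *
allb(); where((.5596,.3053,.245))"
```

```text
bottle [ 0.6646 -0.1628  0.167 ] err 2.2544042844799206
bottle [0.5595 0.3053 0.0863] err 0.3115388855021014
bottle [0.4712 0.3065 0.0877] err 0.39802196886348196
t 21.75 tcp [ 0.6639 -0.0926  0.2409] phi -0.03997660039428651 q6 -0.13571022762205637 F [-0.4978 -0.1928 -1.155 ] w 0.797880215701118 g 0.0
go tool axes [ 0.3934 -0.1201 -0.0043]
```

```bash
echo '[[0.0562, -0.0172, 0, 0], [0.0562, -0.0172, 0, 0], [0.0562, -0.0172, 0, 0], [0.0562, -0.0172, 0, 0], [0.0562, -0.0172, 0, 0]]' | python3 jog.py>/dev/null; echo '[[0.0562, -0.0172, 0, 0], [0.0562, -0.0172, 0, 0], [0, 0, 0.03, 0], [0, 0, 0.04, 0], [0, 0, 0, 0]]' | python3 jog.py >/dev/null; echo '[[0, 0, 0, 0]]' | python3 jog.py >/dev/null; python3 -c "
from h import *
where((.5596,.3053,.066))"
```

```text
t 23.125 tcp [0.5589 0.3051 0.1701] phi -0.040351001909696094 q6 0.5009645581405632 F [ 0.2118  0.1293 -0.2498] w 0.801968797660259 g 0.0
go tool axes [0.0002 0.0008 0.1041]
```

```bash
echo '[[0, 0, 0.05, 0], [0, 0, 0.04, 0], [0, 0, 0.014, 0], [0, 0, 0, 0], [0, 0, 0, 0]]' | python3 jog.py >/dev/null; echo '[[0, 0, 0, 0], [0, 0, 0, 0], [0, 0, 0, 0], [0, 0, 0, 0]]' | python3 jog.py 0.0 50; echo '[[0, 0, -0.03, 0], [0, 0, -0.06, 0], [0, 0, -0.06, 0], [0, 0, -0.018, 0], [0, 0, 0, 0]]' | python3 jog.py; python3 -c "
from h import *
where((.6652,-.0261,.235))"
```

```text
time: 24.25
tool_pos: [0.5602, 0.3061, 0.0687]
tcp_rot: [2.265, 2.176, 0.005]
wrist_force: [-1.4, -0.9, 6.4]
width: 0.517
grip_force: 51.0
time: 24.88
tool_pos: [0.5596, 0.3057, 0.2356]
tcp_rot: [2.265, 2.176, 0.004]
wrist_force: [0.1, 0.3, -3.0]
width: 0.518
grip_force: 52.0
t 24.875 tcp [0.5596 0.3057 0.2356] phi -0.039974039199141366 q6 0.500944558893797 F [ 0.1379  0.2528 -3.0164] w 0.5183679489588189 g 51.9519567489624
go tool axes [-0.3273  0.1188  0.0005]
```

```bash
echo '[[-0.0545, 0.0198, 0, 0], [-0.0545, 0.0198, 0, 0], [-0.0545, 0.0198, 0, 0], [-0.0545, 0.0198, 0, 0], [-0.0545, 0.0198, 0, 0]]' | python3 jog.py>/dev/null; echo '[[-0.0545, 0.0198, 0, 0], [0, 0, 0.03, 0], [0, 0, 0.02, 0], [0, 0, 0, 0], [0, 0, 0, 0]]' | python3 jog.py >/dev/null; python3 -c "
from h import *
where((.6652,-.0265,.157))"
```

```text
t 26.125 tcp [ 0.6692 -0.0212  0.19  ] phi -0.03958133314360222 q6 -0.03676901872967336 F [ 1.4355 14.2896 23.4271] w 0.521571655479308 g 70.71257472038269
go tool axes [-0.0057 -0.0042  0.0329]
```

```bash
echo '[[0, 0, -0.04, 0], [0.03, 0, -0.02, 0], [0.05, 0, 0, 0], [0.05, 0, 0, 0], [0, 0, 0, 0]]' | python3 jog.py; python3 -c "
from h import *
allb(); where((.6652,-.0265,.157))
t=shot('top');s=shot('scene')
cv2.imwrite('pics/g6.png',np.hstack([crop(t,265,110,410,225,3),crop(s,220,165,360,280,3)]))"
```

```text
time: 26.75
tool_pos: [0.6675, 0.1073, 0.2396]
tcp_rot: [-2.257, -2.178, 0.007]
wrist_force: [0.3, -0.3, -2.7]
width: 0.519
grip_force: 68.4
bottle [ 0.6632 -0.0924  0.1745] err 0.19552809179548677
bottle [ 0.6598 -0.1589  0.175 ] err 0.021058111307205484
t 26.85 tcp [0.668  0.1041 0.2403] phi -0.038357964255913264 q6 0.15661196550785428 F [ 0.0016 -0.5666 -2.0233] w 0.5165671373719734 g 68.42472910881042
go tool axes [-0.1305  0.0027  0.0835]
```

View pics/g6.png

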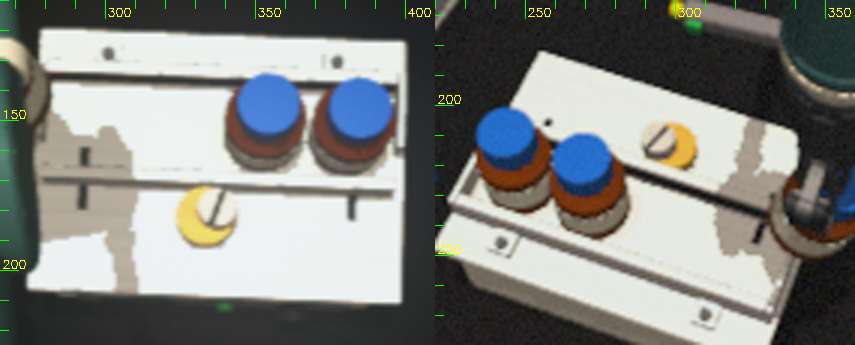

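Both placed bottles (top (350,143) and (380,145)) stand upright between the bars. So the contact came from the held bottle, and I'll check numerically whether it sits tilted in the grip.

```bash
python3 - <<'E'
from h import *
s=shot("scene","pics/s6.png")
hsv=cv2.cvtColor(s,cv2.COLOR_BGR2HSV)
am=cv2.inRange(hsv,(3,120,40),(18,255,200));k=np.zeros_like(am);k[180:265,220:400]=1
n,L,st,c=cv2.connectedComponentsWithStats(am*k)
tcp=bot.read_state()["tool_pos"]
for i in range(1,n):
    if st[i,4]>40: print("amber",st[i],c[i])
bl=cv2.inRange(hsv,(100,130,50),(122,255,255));n,L,st,c=cv2.connectedComponentsWithStats(bl*k)
for i in range(1,n):
    if st[i,4]>10: print("blue",st[i],c[i])
def sil(X):
    a=np.linspace(0,2*np.pi,40);out=[]
    for r,z0,z1 in((.031,.0,.054),(.023,.066,.09)):
        P=np.array([proj("scene",X+np.array([r*np.cos(t),r*np.sin(t),z])) for t in a for z in(z0,z1)])
        out.append((P.min(0),P.max(0)))
    return out
for X in((.6634,-.0924,.088),(.660,-.158,.088),tcp-[0,0,.068]): print(X,*sil(np.array(X)))
E
```

```text
amber [233 208  26  21 198] [247.0303 221.3535]
amber [247 218  37  20 211] [270.0427 230.1991]
amber [339 233  26  13  99] [352.9899 241.0808]
blue [233 200  21  21 324] [243.2469 210.4012]
blue [259 210  20  20 314] [268.793  219.3599]
blue [353 217  14  21 163] [359.6442 227.9571]
(0.6634, -0.0924, 0.088) (array([256.9945, 213.3175]), array([284.5359, 245.59  ])) (array([258.2214, 208.8464]), array([278.8931, 230.8046]))
(0.66, -0.158, 0.088) (array([232.7279, 205.0993]), array([261.0833, 237.0814])) (array([233.1484, 200.3851]), array([254.1261, 222.0221]))
[0.6691 0.1026 0.1744] (array([333.8516, 220.1694]), array([363.4843, 256.3732])) (array([338.3862, 215.3942]), array([361.1327, 240.3041]))
```

The held bottle has shifted about 12 mm in +y in the grip and is slightly tilted, likely from brushing its neighbour's shoulder. I'll set it down in the free middle of the channel and regrip it if needed.

```bash
echo '[[-0.04, 0, 0, 0], [-0.04, 0, 0, 0], [-0.03, 0.002, 0, 0], [0, 0, 0, 0], [0, 0, 0, 0]]' | python3 jog.py>/dev/null;echo '[[0, 0, 0.02, 0], [0, 0, 0.02, 0], [0, 0, 0.01, 0], [0, 0, 0, 0], [0, 0, 0, 0]]' | python3 jog.py ; python3 -c "
from h import *
where((.6662,-.007,.160))"
```

```text
time: 28.25
tool_pos: [0.6678, -0.006, 0.1947]
tcp_rot: [2.265, 2.177, 0.001]
wrist_force: [1.3, 0.2, -2.5]
width: 0.523
grip_force: 68.5
t 28.25 tcp [ 0.6678 -0.006   0.1947] phi -0.039712839497635634 q6 -0.006592789061948865 F [ 1.2629  0.1535 -2.4705] w 0.5226855344190144 g 68.46715807914734
go tool axes [-0.0011 -0.0016  0.0347]
```

```bash
echo '[[-0.001, -0.002, 0.01, 0], [0, 0, 0, 0], [0, 0, 0, 0]]' | python3 jog.py;echo '[[0, 0, 0.01, 0], [0, 0, 0, 0], [0, 0, 0, 0]]' | python3 jog.py ; echo '[[0, 0, 0.006, 0], [0, 0, 0, 0], [0, 0, 0, 0]]' | python3 jog.py 
```

```text
time: 28.62
tool_pos: [0.6653, -0.0072, 0.1843]
tcp_rot: [2.266, 2.176, -0.0]
wrist_force: [-0.2, -0.8, -2.0]
width: 0.518
grip_force: 68.5
time: 29.0
tool_pos: [0.6652, -0.0071, 0.1739]
tcp_rot: [-2.265, -2.176, 0.001]
wrist_force: [0.6, -0.1, -3.1]
width: 0.522
grip_force: 68.5
time: 29.38
tool_pos: [0.6653, -0.0071, 0.1682]
tcp_rot: [-2.265, -2.176, 0.0]
wrist_force: [-0.1, 0.2, -2.6]
width: 0.517
grip_force: 68.5
```

```bash
echo '[[0, 0, 0.005, 0], [0, 0, 0, 0], [0, 0, 0, 0]]' | python3 jog.py;echo '[[0, 0, 0.004, 0], [0, 0, 0, 0], [0, 0, 0, 0]]' | python3 jog.py ; echo '[[0, 0, 0.003, 0], [0, 0, 0, 0], [0, 0, 0, 0]]' | python3 jog.py 
```

```text
time: 29.75
tool_pos: [0.6653, -0.0071, 0.1632]
tcp_rot: [-2.265, -2.176, 0.0]
wrist_force: [-0.1, -0.6, -1.6]
width: 0.52
grip_force: 68.5
time: 30.12
tool_pos: [0.6653, -0.0071, 0.1591]
tcp_rot: [-2.265, -2.176, 0.0]
wrist_force: [-0.3, -0.1, -1.6]
width: 0.518
grip_force: 68.5
time: 30.5
tool_pos: [0.6653, -0.0071, 0.1562]
tcp_rot: [-2.265, -2.177, 0.0]
wrist_force: [-0.5, -0.1, -2.4]
width: 0.523
grip_force: 68.5
```

```bash
echo '[[0, 0, 0.002, 0], [0, 0, 0, 0]]' | python3 jog.py | grep -E "pos|wrist";echo '[[0, 0, 0.002, 0], [0, 0, 0, 0]]' | python3 jog.py | grep -E "pos|wrist"; echo '[[0, 0, 0.002, 0], [0, 0, 0, 0]]' | python3 jog.py| grep -E "pos|wrist" 
```

```text
tool_pos: [0.6652, -0.0071, 0.154]
wrist_force: [-0.2, -0.1, -1.6]
tool_pos: [0.6654, -0.0071, 0.1521]
wrist_force: [0.6, -0.5, -1.8]
tool_pos: [0.6656, -0.0072, 0.1517]
wrist_force: [-2.5, -0.5, 5.0]
```

```bash
echo '[[0, 0, 0, 0], [0, 0, 0, 0], [0, 0, 0, 0], [0, 0, -0.04, 0], [0, 0, -0.05, 0]]' | python3 jog.py 0.8 >/dev/null; echo '[[0.05, -0.02, 0, 0], [0.05, -0.03, 0, 0], [0.05, -0.02, 0, 0], [0, 0, 0, 0]]' | python3 jog.py >/dev/null; python3 -c "
from h import *
allb(); where((.6662,-.007,.245))"
```

```text
bottle [ 0.6631 -0.0925  0.1742] err 0.19567818738791526
bottle [ 0.6606 -0.024   0.1751] err 0.22190655687922697
bottle [ 0.6597 -0.1589  0.1751] err 0.013576476112108339
t 32.475 tcp [0.6014 0.146  0.2403] phi -0.038298234702373465 q6 0.2367295076308079 F [0.4747 0.6914 0.5234] w 0.7962757714597108 g 0.0
go tool axes [-0.1504  0.0707 -0.0045]
```

Bottle A now stands upright in the row at (0.661,-0.024), 68 mm from its neighbour, so it can stay there. Last is bottle C.

```bash
echo '[[0.0388, -0.034, 0, 0], [0.0388, -0.034, 0, 0], [0.0388, -0.034, 0, 0], [0.0388, -0.034, 0, 0], [0, 0, 0, 0]]' | python3 jog.py >/dev/null; echo '[[0, 0, 0, 0], [0, 0, 0.04, 0], [0, 0, 0.03, 0], [0, 0, 0, 0], [0, 0, 0, 0]]' | python3 jog.py >/dev/null; python3 -c "
from h import *
t=shot('top');s=shot('scene')
print(blobs(t,130,160,265,285,40),blobs(s,365,160,500,300,40), proj('top',(.4712,.3065,.0875)),proj('scene',(.4712,.3065,.0875)))
where((.4712,.3065,.066))"
```

```text
[array([179.415 , 235.6206])] [array([442.8299, 213.8866])] [179.3755 235.8979] [442.4229 213.6674]
t 33.825 tcp [0.4734 0.3063 0.1723] phi -0.04094835906570034 q6 0.5711319228822458 F [ 0.0405 -0.678  -0.2504] w 0.8007278347916225 g 0.0
go tool axes [-0.     -0.0025  0.1063]
```

```bash
echo '[[0, -0.0025, 0.05, 0], [0, 0, 0.04, 0], [0, 0, 0.016, 0], [0, 0, 0, 0], [0, 0, 0, 0]]' | python3 jog.py >/dev/null; echo '[[0, 0, 0, 0], [0, 0, 0, 0], [0, 0, 0, 0], [0, 0, 0, 0]]' | python3 jog.py 0.0 60; echo '[[0, 0, -0.03, 0], [0, 0, -0.06, 0], [0, 0, -0.06, 0], [0, 0, -0.035, 0], [0, 0, 0, 0]]' | python3 jog.py; python3 -c "
from h import *
where((.6673,.042,.25))"
```

```text
time: 34.95
tool_pos: [0.4709, 0.3071, 0.0665]
tcp_rot: [2.265, 2.176, 0.006]
wrist_force: [-0.2, -0.4, 6.1]
width: 0.518
grip_force: 60.7
time: 35.58
tool_pos: [0.4711, 0.3073, 0.2535]
tcp_rot: [2.264, 2.175, 0.012]
wrist_force: [1.0, -0.8, -2.9]
width: 0.519
grip_force: 62.4
t 35.575 tcp [0.4711 0.3073 0.2535] phi -0.03995252536901049 q6 0.5736540715304629 F [ 1.0447 -0.8143 -2.8802] w 0.518794364717562 g 62.36039400100708
go tool axes [-0.2573  0.2066  0.0037]
```

```bash
echo '[[-0.0368, 0.0295, 0, 0], [-0.0368, 0.0295, 0, 0], [-0.0368, 0.0295, 0, 0], [-0.0368, 0.0295, 0, 0], [-0.0368, 0.0295, 0, 0]]' | python3 jog.py>/dev/null; echo '[[-0.0368, 0.0295, 0, 0], [-0.036, 0.0295, 0, 0], [0, 0, 0, 0], [0, 0, 0, 0], [0, 0, 0, 0]]' | python3 jog.py >/dev/null; python3 -c "
from h import *
where((.6673,.043,.157))"
```

```text
t 36.825 tcp [0.6641 0.0424 0.248 ] phi -0.038831095859339956 q6 0.06485667987592775 F [-0.6386  0.0452 -3.0667] w 0.517084775380424 g 62.513333559036255
go tool axes [0.0007 0.0034 0.091 ]
```

```bash
echo '[[0, 0.002, 0.03, 0], [0, 0, 0, 0], [0, 0, 0.03, 0], [0, 0, 0, 0], [0, 0, 0, 0]]' | python3 jog.py; echo '[[0, 0, 0.01, 0], [0, 0, 0.01, 0], [0, 0, 0, 0], [0, 0, 0, 0]]' | python3 jog.py; python3 -c "
from h import *
where((.6673,.043,.157))"
```

```text
time: 37.45
tool_pos: [0.6676, 0.0417, 0.1906]
tcp_rot: [2.264, 2.177, 0.001]
wrist_force: [-0.2, 0.1, -2.3]
width: 0.52
grip_force: 62.7
time: 37.95
tool_pos: [0.6672, 0.0412, 0.1691]
tcp_rot: [-2.265, -2.176, 0.0]
wrist_force: [0.6, 0.5, -2.1]
width: 0.518
grip_force: 62.7
t 37.95 tcp [0.6672 0.0412 0.1691] phi -0.04006797312564008 q6 0.06446665749801286 F [ 0.5677  0.502  -2.0851] w 0.5176298745704404 g 62.678107023239136
go tool axes [0.0018 0.     0.0121]
```

```bash
echo '[[0.001, 0, 0.007, 0], [0, 0, 0.004, 0], [0, 0, 0, 0]]' | python3 jog.py|grep -E "pos|wrist"; echo '[[0, 0, 0.003, 0], [0, 0, 0, 0]]' | python3 jog.py|grep -E "pos|wrist"; echo '[[0, 0, 0.002, 0], [0, 0, 0, 0]]' | python3 jog.py|grep -E "pos|wrist"; 
```

```text
tool_pos: [0.6668, 0.0422, 0.1575]
wrist_force: [-0.1, 1.2, -1.8]
tool_pos: [0.6672, 0.0422, 0.155]
wrist_force: [-1.0, 0.6, -2.5]
tool_pos: [0.6676, 0.0422, 0.1545]
wrist_force: [-1.4, 0.0, 3.8]
```

```bash
echo '[[0, 0, 0, 0], [0, 0, 0, 0], [0, 0, 0, 0], [0, 0, -0.04, 0], [0, 0, -0.06, 0]]' | python3 jog.py 0.8 >/dev/null; echo '[[-0.05, -0.01, -0.02, 0], [-0.05, -0.01, 0, 0], [-0.05, -0.01, 0, 0], [-0.05, -0.01, 0, 0], [-0.05, -0.01, 0, 0]]' | python3 jog.py >/dev/null;  echo '[[-0.05, -0.01, 0, 0], [-0.05, -0.01, 0, 0], [0, 0, 0, -0.175], [0, 0, 0, -0.175], [0, 0, 0, 0]]' | python3 jog.py >/dev/null; python3 -c "
from h import *
allb(); where((.4755,-.3798,.26))"
```

```text
bottle [0.6684 0.042  0.1739] err 0.20526584608099804
bottle [ 0.6631 -0.0925  0.1742] err 0.1946340645564855
bottle [ 0.6606 -0.024   0.1752] err 0.19480382896329018
bottle [ 0.6597 -0.1588  0.1752] err 0.03754210955448684
t 40.8 tcp [ 0.5834 -0.3046  0.2732] phi 0.3070253694719834 q6 -0.826013260185865 F [ 0.487  -0.2421 -1.2357] w 0.8034707735703736 g 0.0
go tool axes [-0.0391 -0.1256  0.0132]
```

All four bottles stand in the row (y -0.159, -0.093, -0.024, 0.042). On to the screwdriver.

```bash
echo '[[-0.013, -0.042, 0, 0], [-0.013, -0.042, 0, 0], [-0.013, -0.042, 0, 0], [0, 0, 0, 0], [0, 0, 0, 0]]' | python3 jog.py 0.65 >/dev/null; python3 -c "
from h import *
where((.4755,-.3798,.131))"
```

```text
t 41.425 tcp [ 0.4757 -0.38    0.2735] phi 0.3084820509022333 q6 -1.023919601053995 F [ 1.0986 -0.3882  0.595 ] w 0.6516697104847755 g 0.0
go tool axes [ 0.0003 -0.0002  0.1425]
```

```bash
echo '[[0, 0, 0.05, 0], [0, 0, 0.05, 0], [0, 0, 0.035, 0], [0, 0, 0.003, 0], [0, 0, 0, 0]]' | python3 jog.py; echo '[[0, 0, 0, 0], [0, 0, 0, 0], [0, 0, 0, 0], [0, 0, 0, 0], [0, 0, 0, 0]]' | python3 jog.py 0.0 30; echo '[[0, 0, 0, 0], [0, 0, 0, 0]]' | python3 jog.py 0.0 80; python3 -c "
from h import *
where()
s=bot.read_state();print(s['torque'],s['q'])"
```

```text
time: 42.05
tool_pos: [0.4766, -0.3802, 0.1363]
tcp_rot: [1.85, 2.537, 0.0]
wrist_force: [-0.2, -0.2, -0.6]
width: 0.65
grip_force: 0.0
time: 42.68
tool_pos: [0.4766, -0.3813, 0.1377]
tcp_rot: [1.85, 2.534, -0.0]
wrist_force: [0.6, 1.2, 6.3]
width: 0.304
grip_force: 30.7
time: 42.92
tool_pos: [0.4767, -0.3813, 0.1378]
tcp_rot: [1.85, 2.534, 0.0]
wrist_force: [0.9, 0.8, 7.2]
width: 0.295
grip_force: 78.2
t 42.925 tcp [ 0.4767 -0.3813  0.1378] phi 0.3096512247896341 q6 -1.0256055079190938 F [0.9104 0.7529 7.1733] w 0.2945152743724038 g 78.17234873771667
[0.1194 0.0167 0.0021] [-0.7158  0.2142  1.8443  0.0004  1.0787 -1.0256]
```

```bash
echo '[[0, 0, -0.02, 0], [0, 0, -0.05, 0], [0, 0, -0.05, 0], [0, 0, -0.045, 0], [0, 0, 0, 0]]' | python3 jog.py; echo '[[0.04, 0.015, 0, 0], [0.04, 0.015, 0, 0], [0.04, 0.015, 0, 0], [0, 0, 0, 0], [0, 0, 0, 0]]' | python3 jog.py; python3 -c "
from h import *
where((.5981,-.0563,.27))
tcp=bot.read_state()['tool_pos'];tip=tcp-[0,0,.128]
t=shot('top','pics/t7.png');s=shot('scene','pics/s7.png')
a=proj('top',tip);b=proj('scene',tip);print(a,b)
A=a.astype(int);B=b.astype(int)
cv2.imwrite('pics/g7.png',np.hstack([crop(t,A[0]-25,A[1]-30,A[0]+25,A[1]+30,8),crop(s,B[0]-25,B[1]-35,B[0]+25,B[1]+25,8)]))"
```

```text
time: 43.55
tool_pos: [0.4771, -0.382, 0.3071]
tcp_rot: [1.846, 2.529, -0.002]
wrist_force: [-0.2, -0.6, -0.8]
width: 0.296
grip_force: 104.5
time: 44.18
tool_pos: [0.4811, -0.2523, 0.2998]
tcp_rot: [-1.851, -2.538, 0.001]
wrist_force: [-0.5, -0.8, -0.3]
width: 0.29
grip_force: 104.2
t 44.175 tcp [ 0.4811 -0.2523  0.2998] phi 0.310548024635752 q6 -0.8388000997839481 F [-0.4849 -0.781  -0.2852] w 0.28950523207026185 g 104.20014381408691
go tool axes [0.1509 0.1713 0.0296]
[430.0551 228.0229] [237.9527 144.4279]
```

View pics/g7.png

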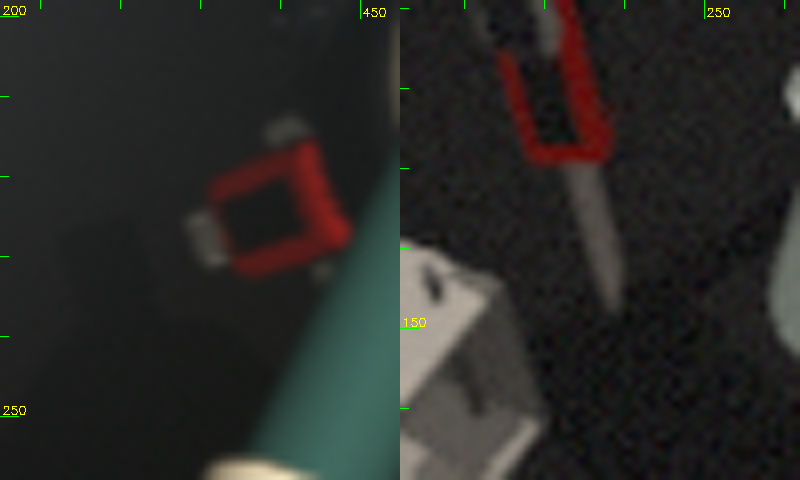

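In the top view the blade shows at crop (208,240), elongated along the direction the fingers close. In the scene view it is edge-on at (238,147). So the blade's width lies along tool y, and I turn by +0.66 rad to match the slot at yaw -0.352.

```bash
echo '[[0, 0, 0, 0.166], [0, 0, 0, 0.166], [0, 0, 0, 0.166], [0, 0, 0, 0.166], [0, 0, 0, 0]]' | python3 jog.py >/dev/null; python3 -c "
from h import *
where((.5978,-.0572,.28))"
```

```text
t 44.9 tcp [ 0.4813 -0.2532  0.3   ] phi -0.35372185702501313 q6 -0.17626440639118773 F [ 0.5932  0.1389 -2.1904] w 0.29105525321255876 g 104.13763761520386
go tool axes [0.2243 0.0414 0.0199]
```

```bash
echo '[[0.045, 0.0083, 0, 0], [0.045, 0.0083, 0, 0], [0.045, 0.0083, 0.005, 0], [0.045, 0.0083, 0.005, 0], [0.0443, 0.0082, 0.01, 0]]' | python3 jog.py >/dev/null; echo '[[0, 0, 0, 0], [0, 0, 0, 0], [0, 0, 0, 0]]' | python3 jog.py >/dev/null; python3 -c "
from h import *
where((.5978,-.0572,.262))"
```

```text
t 45.9 tcp [ 0.5979 -0.0575  0.2806] phi -0.3545746552682064 q6 0.21761604691531283 F [-0.3665  0.5521 -1.1346] w 0.28963414088445316 g 104.0394937992096
go tool axes [ 0.0002 -0.0002  0.0186]
```

```bash
echo '[[0, 0, 0.02, 0], [0, 0, 0.006, 0], [0, 0, 0, 0], [0, 0, 0, 0]]' | python3 jog.py >/dev/null; python3 -c "
from h import *
where((.5978,-.0572,.2438))
t=shot('top','pics/t8.png');s=shot('scene','pics/s8.png')
cv2.imwrite('pics/g8.png',np.hstack([crop(t,315,155,365,205,8),crop(s,270,180,320,230,8)]))"
```

```text
t 46.4 tcp [ 0.5982 -0.0563  0.2544] phi -0.3540747247927213 q6 0.21874266798628597 F [-0.2132 -0.7142 -0.9088] w 0.29120676823658204 g 104.15059089660645
go tool axes [-0.0009 -0.      0.0106]
```

View pics/g8.png

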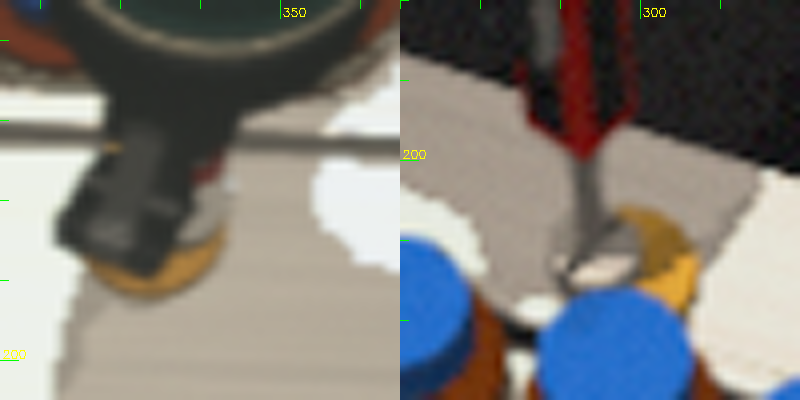

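The blade tip (about (595,250) in the right crop) hangs just over the head, in line with the slot that shows at its lower left (565,272). I'll go down gently and watch the force.

```bash
echo '[[0, 0, 0.003, 0], [0, 0, 0, 0]]' | python3 jog.py|grep -E "pos|wrist";echo '[[0, 0, 0.0015, 0], [0, 0, 0, 0]]' | python3 jog.py|grep -E "pos|wrist"; echo '[[0, 0, 0.0015, 0], [0, 0, 0, 0]]' | python3 jog.py|grep -E "pos|wrist"
```

```text
tool_pos: [0.598, -0.0561, 0.2511]
wrist_force: [-0.1, -0.2, -1.1]
tool_pos: [0.598, -0.0562, 0.2496]
wrist_force: [0.4, -0.2, -2.3]
tool_pos: [0.5983, -0.0562, 0.2485]
wrist_force: [-0.1, -0.7, -0.8]
```

```bash
for i in 1; do echo '[[0, 0, 0.0015, 0], [0, 0, 0, 0]]' | python3 jog.py|grep -E "pos|wrist";echo '[[0, 0, 0.0015, 0], [0, 0, 0, 0]]' | python3 jog.py|grep -E "pos|wrist"; done
```

```text
tool_pos: [0.5984, -0.0562, 0.2483]
wrist_force: [-1.4, 0.5, 5.8]
tool_pos: [0.5985, -0.0562, 0.2482]
wrist_force: [-2.8, 1.0, 9.9]
```

```bash
echo '[[0, 0, -0.001, 0], [-0.001, 0, 0, 0], [0, 0, 0, 0]]' | python3 jog.py|grep -E "pos|wrist"; echo '[[-0.0008, 0, 0, 0], [0, 0, 0, 0]]' | python3 jog.py|grep -E "pos|wrist"; echo '[[-0.0008, 0, 0, 0], [0, 0, 0, 0]]' | python3 jog.py|grep -E "pos|wrist"
```

```text
tool_pos: [0.5983, -0.0567, 0.2482]
wrist_force: [-1.5, 2.4, 7.2]
tool_pos: [0.5981, -0.057, 0.2482]
wrist_force: [-1.2, 2.4, 6.8]
tool_pos: [0.598, -0.0573, 0.2482]
wrist_force: [-0.4, 3.6, 6.7]
```

```bash
echo '[[-0.001, 0, 0, 0], [0, 0, 0, 0]]' | python3 jog.py|grep -E "pos|wrist"; echo '[[-0.001, 0, 0, 0], [0, 0, 0, 0]]' | python3 jog.py|grep -E "pos|wrist"; echo '[[-0.001, 0, 0, 0], [0, 0, 0, 0]]' | python3 jog.py|grep -E "pos|wrist"; python3 -c "
from h import *
where()
print(bot.read_state()['torque'])"
```

```text
tool_pos: [0.5979, -0.0582, 0.2482]
wrist_force: [-0.9, 4.0, 6.2]
tool_pos: [0.5978, -0.0591, 0.2482]
wrist_force: [-0.3, 3.3, 5.4]
tool_pos: [0.5977, -0.0595, 0.2482]
wrist_force: [0.7, 4.7, 5.5]
t 49.375 tcp [ 0.5977 -0.0595  0.2482] phi -0.35428486336923454 q6 0.2097121487822384 F [0.6729 4.74   5.5017] w 0.2903757902578374 g 104.98975038528442
[ 1.4701 -0.1785  0.0247]
```

```bash
echo '[[0, 0, -0.003, 0], [0.004, 0, 0, 0], [0, 0, 0, 0], [0, 0, 0.0028, 0], [0, 0, 0, 0]]' | python3 jog.py|grep -E "pos|wrist"; echo '[[0.0008, 0, 0.0005, 0], [0, 0, 0, 0]]' | python3 jog.py|grep -E "pos|wrist"; echo '[[0.0008, 0, 0, 0], [0, 0, 0, 0]]' | python3 jog.py|grep -E "pos|wrist"; echo '[[0.0008, 0, 0, 0], [0, 0, 0, 0]]' | python3 jog.py|grep -E "pos|wrist"
```

```text
tool_pos: [0.5977, -0.0579, 0.2482]
wrist_force: [-1.4, 2.6, 6.6]
tool_pos: [0.5978, -0.0576, 0.2482]
wrist_force: [-3.0, 1.3, 8.5]
tool_pos: [0.598, -0.0572, 0.2482]
wrist_force: [-2.7, -0.5, 8.4]
tool_pos: [0.5981, -0.0568, 0.2482]
wrist_force: [-2.9, -1.1, 8.1]
```

```bash
echo '[[0.001, 0, 0, 0], [0, 0, 0, 0]]' | python3 jog.py|grep -E "pos|wrist"; echo '[[0.001, 0, 0, 0], [0, 0, 0, 0]]' | python3 jog.py|grep -E "pos|wrist"; echo '[[0.001, 0, 0, 0], [0, 0, 0, 0]]' | python3 jog.py|grep -E "pos|wrist"; echo '[[0.001, 0, 0, 0], [0, 0, 0, 0]]' | python3 jog.py|grep -E "pos|wrist"
```

```text
tool_pos: [0.5983, -0.0564, 0.2482]
wrist_force: [-3.2, -2.5, 8.9]
tool_pos: [0.5984, -0.056, 0.2482]
wrist_force: [-4.8, -3.6, 8.4]
tool_pos: [0.599, -0.0553, 0.2481]
wrist_force: [-3.5, -3.7, 9.0]
tool_pos: [0.5995, -0.0544, 0.2482]
wrist_force: [-3.7, -4.7, 8.6]
```

```bash
echo '[[0.001, 0, 0, 0], [0, 0, 0, 0]]' | python3 jog.py|grep -E "pos|wrist"; echo '[[0.001, 0, 0, 0], [0, 0, 0, 0]]' | python3 jog.py|grep -E "pos|wrist"; echo '[[0.001, 0, 0, 0], [0, 0, 0, 0]]' | python3 jog.py|grep -E "pos|wrist"; python3 -c "
from h import *
where()
print(bot.read_state()['torque'])
print('tip proj',[proj('scene',(.5982,-.0563,z)) for z in(.1265,.122)],'slot',(298,207.6),(291.6,214.4))
# blade profile in the hover picture: grey darkness per row
s=cv2.imread('pics/s8.png').astype(int)
for y in range(200,218): print(y,s[y,284:306].sum(1)//3)
"
```

```text
tool_pos: [0.5997, -0.054, 0.2482]
wrist_force: [-4.4, -5.2, 8.5]
tool_pos: [0.6003, -0.053, 0.2482]
wrist_force: [-3.3, -4.6, 7.5]
tool_pos: [0.6004, -0.0526, 0.2482]
wrist_force: [-3.5, -5.7, 8.2]
t 52.5 tcp [ 0.6004 -0.0526  0.2482] phi -0.35384799378154214 q6 0.2315189444007264 F [-3.5111 -5.735   8.1946] w 0.2892703589724222 g 105.39360880851746
[-1.8596  1.1195 -0.025 ]
tip proj [array([293.5439, 209.3628]), array([293.6572, 210.2478])] slot (298, 207.6) (291.6, 214.4)
200 [153 153 154 155 152 152 138 106  74  71  94 131 151 155 154 153 157 153
 154 154 155 155]
201 [152 153 152 152 152 154 143 110  77  77 100 133 149 151 152 153 153 153
 155 156 154 153]
202 [154 152 152 152 154 153 150 118  79  78 100 136 154 152 153 151 149 153
 152 153 156 153]
203 [152 153 155 152 154 152 154 127  78  76  91 131 156 153 155 157 152 153
 154 152 151 154]
204 [154 154 152 151 154 153 154 128  86  77  86 131 154 156 155 155 156 157
 152 152 152 150]
205 [155 153 154 155 154 151 156 131  89  77  83 117 142 139 137 141 146 150
 157 155 154 154]
206 [154 155 154 157 155 154 145 123  89  77  79  
[... 389 characters left out ...]
4 113 106  99  91
  89  89  88  96]
211 [155 157 157 156 144 131 128 112  84  81 100 108 112 115 110 104  90  89
  91  92  90  89]
212 [154 153 153 156 135 156 161  94  84 100 145 174 174 173 165 125  88  89
  89  89 115 140]
213 [152 152 151 151 133 143 137  74 143 188 191 193 194 186 155 102  87  86
  89  91 125 150]
214 [152 152 150 152 135 107  91 139 196 210 207 203 186 144 106  79  84  89
 114 137 143 151]
215 [148 147 152 152 145 116  76 113 146 151 155 149 132 105  95 106 124 133
 139 148 149 149]
216 [148 152 150 148 153 132  92  75  97 108 119 109 107 111 117 128 143 143
 146 148 148 145]
217 [151 186 213 215 209 180 129 101 107 104 110 113 114 116 116 117 124 134
 140 145 146 128]
```

```bash
echo '[[-0.0025, 0, 0, 0], [-0.0025, 0, 0, 0], [-0.001, 0, 0, 0], [0, 0, 0, 0]]' | python3 jog.py|grep -E "pos|wrist"; python3 -c "
from h import *
where();print(bot.read_state()['torque'])"; echo '[[0, 0, 0, 0.06], [0, 0, 0, 0.06], [0, 0, 0, 0]]' | python3 jog.py|grep -E "pos|wrist"; python3 -c "
from h import *
where();print(bot.read_state()['torque'])"; echo '[[0, 0, 0, 0.06], [0, 0, 0, 0.06], [0, 0, 0, 0]]' | python3 jog.py|grep -E "pos|wrist"; python3 -c "
from h import *
where();print(bot.read_state()['torque'])"
```

```text
tool_pos: [0.5995, -0.0551, 0.2483]
wrist_force: [-0.7, 1.2, 6.0]
t 53.0 tcp [ 0.5995 -0.0551  0.2483] phi -0.35443952081883456 q6 0.22176042133870474 F [-0.7069  1.1924  6.0374] w 0.2889521752741642 g 105.29108762741089
[0.2889 0.279  0.0114]
tool_pos: [0.5996, -0.0554, 0.2483]
wrist_force: [-0.6, -0.2, 7.1]
t 53.375 tcp [ 0.5996 -0.0554  0.2483] phi -0.47460675209298997 q6 0.34218520259978286 F [-0.5945 -0.242   7.1056] w 0.288330167484744 g 105.30709505081177
[0.0537 0.2955 0.0511]
tool_pos: [0.5996, -0.0555, 0.2483]
wrist_force: [-1.1, 0.1, 7.1]
t 53.75 tcp [ 0.5996 -0.0555  0.2483] phi -0.5943872295699182 q6 0.46201801755191957 F [-1.149   0.0855  7.0771] w 0.29202862747710046 g 105.21008133888245
[-0.0917  0.2466  0.1292]
```

The torque about z has risen to 0.13 N m, so the blade is in the slot and the screw is turning. I keep turning clockwise.

```bash
echo '[[0, 0, 0, 0.08], [0, 0, 0, 0.08], [0, 0, 0, 0.08], [0, 0, 0, 0.08], [0, 0, 0, 0]]' | python3 jog.py|grep -E "pos|wrist"; python3 -c "
from h import *
where();print(bot.read_state()['torque'])"; echo '[[0, 0, 0, 0.08], [0, 0, 0, 0.08], [0, 0, 0, 0.08], [0, 0, 0, 0.06], [0, 0, 0, 0]]' | python3 jog.py|grep -E "pos|wrist"; python3 -c "
from h import *
where();print(bot.read_state()['torque']);allb()"
```

```text
tool_pos: [0.5998, -0.0558, 0.2483]
wrist_force: [-0.5, -0.2, 6.6]
t 54.375 tcp [ 0.5998 -0.0558  0.2483] phi -0.9145117490476005 q6 0.7821581917654218 F [-0.5051 -0.231   6.5596] w 0.2922288458169939 g 105.208979845047
[-0.2101  0.2095  0.1181]
tool_pos: [0.5998, -0.056, 0.2483]
wrist_force: [-1.1, -0.8, 5.9]
t 55.0 tcp [ 0.5998 -0.056   0.2483] phi -1.2143183215356905 q6 1.0820027627983528 F [-1.1382 -0.829   5.9145] w 0.2906958597913899 g 105.10910153388977
[-0.4348  0.0878  0.0914]
bottle [0.6697 0.0483 0.1802] err 2.312616930894658
bottle [ 0.6657 -0.0161  0.1791] err 3.0511464111555977
```

```bash
echo '[[0, 0, 0, 0.06], [0, 0, 0, 0.06], [0, 0, 0, 0.06], [0, 0, 0, 0.06], [0, 0, 0, 0]]' | python3 jog.py|grep -E "pos|wrist"; python3 -c "
from h import *
where();print(bot.read_state()['torque'])"; echo '[[0, 0, 0, 0.05], [0, 0, 0, 0.05], [0, 0, 0, 0]]' | python3 jog.py|grep -E "pos|wrist"; python3 -c "
from h import *
where();print(bot.read_state()['torque'])"
```

```text
tool_pos: [0.5998, -0.0562, 0.2483]
wrist_force: [-0.4, -1.9, 6.2]
t 55.725 tcp [ 0.5998 -0.0562  0.2483] phi -1.4542312986767116 q6 1.32197210411925 F [-0.4127 -1.8619  6.1916] w 0.28669788330236906 g 105.08147478103638
[-0.529   0.0673  0.0659]
tool_pos: [0.5998, -0.0563, 0.2483]
wrist_force: [-0.5, -1.8, 5.5]
t 56.1 tcp [ 0.5998 -0.0563  0.2483] phi -1.554107244278841 q6 1.4218537883350841 F [-0.4837 -1.8256  5.5099] w 0.29288778960305517 g 105.06529211997986
[-0.5875  0.0738  0.1467]
```

```bash
for k in 1; do echo '[[0, 0, 0, 0.05], [0, 0, 0, 0]]' | python3 jog.py>/dev/null; python3 -c "
from h import *
where();print(bot.read_state()['torque'])"; echo '[[0, 0, 0, 0.05], [0, 0, 0, 0]]' | python3 jog.py>/dev/null; python3 -c "
from h import *
where();print(bot.read_state()['torque'])"; echo '[[0, 0, 0, 0.05], [0, 0, 0, 0]]' | python3 jog.py>/dev/null; python3 -c "
from h import *
where();print(bot.read_state()['torque'])"; done
```

```text
t 56.35 tcp [ 0.5998 -0.0564  0.2483] phi -1.6041610223967637 q6 1.4718596520206029 F [-0.1446 -1.8845  6.6841] w 0.29294323187203153 g 105.06012082099915
[-0.5847  0.1668  0.1388]
t 56.6 tcp [ 0.5998 -0.0564  0.2483] phi -1.654119189588738 q6 1.521876437127363 F [-0.8213 -1.1833  6.5629] w 0.28888860666232613 g 105.05683779716492
[-0.6165  0.1463  0.1164]
t 56.85 tcp [ 0.5997 -0.0565  0.2483] phi -1.7041744986982514 q6 1.5718752098364013 F [-0.434  -2.2486  6.7954] w 0.2882065607440535 g 105.05454182624817
[-0.664   0.2087  0.1227]
```

```bash
for k in 1; do echo '[[0, 0, 0, 0.05], [0, 0, 0, 0]]' | python3 jog.py>/dev/null; python3 -c "
from h import *
where();print(bot.read_state()['torque'])"; echo '[[0, 0, 0, 0.05], [0, 0, 0, 0]]' | python3 jog.py>/dev/null; python3 -c "
from h import *
where();print(bot.read_state()['torque'])"; echo '[[0, 0, 0, 0.04], [0, 0, 0, 0]]' | python3 jog.py>/dev/null; python3 -c "
from h import *
where();print(bot.read_state()['torque']);allb()"; done
```

```text
t 57.1 tcp [ 0.5997 -0.0565  0.2483] phi -1.7541010106083708 q6 1.6218236449190484 F [-0.9987 -2.6454  6.5292] w 0.2924218629918061 g 105.05222082138062
[-0.7056  0.1407  0.1625]
t 57.35 tcp [ 0.5997 -0.0565  0.2483] phi -1.8040939909873963 q6 1.6718138370958908 F [-0.6524 -1.8292  6.2738] w 0.28954862671049203 g 105.09019374847412
[-0.701   0.2035  0.156 ]
t 57.6 tcp [ 0.5997 -0.0566  0.2483] phi -1.8438552560244226 q6 1.7115764598700054 F [-0.8233 -2.403   6.6062] w 0.29231535131947306 g 105.15664100646973
[-0.7076  0.1505  0.2792]
bottle [0.6735 0.0483 0.1789] err 2.3144878954999073
```

```bash
for k in 1; do echo '[[0, 0, 0, 0.03], [0, 0, 0, 0]]' | python3 jog.py>/dev/null; python3 -c "
from h import *
where();print(bot.read_state()['torque'])"; echo '[[0, 0, 0, 0.03], [0, 0, 0, 0], [0, 0, 0, 0], [0, 0, 0, 0]]' | python3 jog.py>/dev/null; python3 -c "
from h import *
where();print(bot.read_state()['torque'])";  done
```

```text
t 57.95 tcp [ 0.5997 -0.0565  0.2483] phi -1.8735144050948973 q6 1.7413371083286235 F [-0.3354 -2.1713  6.1107] w 0.29237291287970996 g 105.17083883285522
[-0.7372  0.1355  0.2743]
t 58.45 tcp [ 0.5998 -0.0564  0.2483] phi -1.9032550817900935 q6 1.7711136084175663 F [-0.2767 -1.8388  5.7897] w 0.28984417802110657 g 105.1610004901886
[-0.6353  0.1293  0.3062]
```

Torque plateaus at 0.3 N m with the angle well past what the stop needs, so the screw is at its stop. I back off the twist, lift, and check the slot angle in the picture by code.

```bash
echo '[[0, 0, 0, -0.06], [0, 0, 0, -0.06], [0, 0, 0, -0.06], [0, 0, 0, -0.03], [0, 0, 0, 0]]' | python3 jog.py>/dev/null; python3 -c "
from h import *
where();print(bot.read_state()['torque'])"; echo '[[0, 0, -0.005, 0], [0, 0, -0.01, 0], [0, 0, -0.02, 0], [0, 0, -0.03, 0], [0, 0, 0, 0]]' | python3 jog.py; python3 -c "
from h import *
where((.4767,-.3813,.31));print(bot.read_state()['torque'])"
```

```text
t 59.075 tcp [ 0.5997 -0.0561  0.2483] phi -1.6939558217161739 q6 1.5615366005570475 F [-0.5395 -1.141   6.4627] w 0.2941409852939465 g 105.1877510547638
[-0.361   0.2223 -0.0579]
time: 59.7
tool_pos: [0.6006, -0.0548, 0.3153]
tcp_rot: [3.135, -0.193, 0.011]
wrist_force: [-0.4, -0.1, -0.2]
width: 0.29
grip_force: 104.1
t 59.7 tcp [ 0.6006 -0.0548  0.3153] phi -1.693944413729469 q6 1.5618101019456772 F [-0.4058 -0.0901 -0.2031] w 0.2901577146686886 g 104.12514209747314
go tool axes [-0.0829  0.3393  0.0048]
[-0.0002 -0.0161 -0.0234]
```

```bash
echo '[[0, 0, 0, -0.185], [0, 0, 0, -0.185], [0, 0, 0, -0.185], [0, 0, 0, -0.185], [0, 0, 0, -0.185]]' | python3 jog.py>/dev/null; echo '[[0, 0, 0, -0.185], [0, 0, 0, -0.185], [0, 0, 0, -0.185], [0, 0, 0, -0.185], [0, 0, 0, -0.185]]' | python3 jog.py>/dev/null; echo '[[0, 0, 0, -0.153], [0, 0, 0, 0], [0, 0, 0, 0]]' | python3 jog.py>/dev/null; python3 -c "
from h import *
where((.4767,-.3813,.31))"
```

```text
t 61.325 tcp [ 0.5985 -0.0545  0.3104] phi 0.30652412501026405 q6 -0.43871423179631097 F [-1.0792 -0.1462 -1.925 ] w 0.29071908740176416 g 104.15937423706055
go tool axes [-0.2749 -0.2147  0.0005]
```

```bash
echo '[[-0.0392, -0.0306, 0, 0], [-0.0392, -0.0306, 0, 0], [-0.0392, -0.0306, 0, 0], [-0.0392, -0.0306, 0, 0], [-0.0392, -0.0306, 0, 0]]' | python3 jog.py>/dev/null; echo '[[-0.0392, -0.0306, 0, 0], [-0.039, -0.0306, 0, 0], [0, 0, 0, 0], [0, 0, 0, 0], [0, 0, 0, 0]]' | python3 jog.py>/dev/null; python3 - <<'E'
from h import *
where((.4767,-.3813,.15)); allb()
t=shot("top","pics/t9.png");s=shot("scene","pics/s9.png")
for n,im in(("top",t),("scene",s)):
    g=im.astype(int).sum(2)//3;c=proj(n,(.5985,-.0560,.122)).astype(int);print(n,c)
    print(g[c[1]-8:c[1]+9,c[0]-9:c[0]+10])
    # slot: dark pixels inside the head, fit a line
    ys,xs=np.mgrid[c[1]-5:c[1]+6,c[0]-5:c[0]+6];w=np.clip(120-g[ys,xs],0,None)
    p=np.c_[xs.ravel(),ys.ravel()][w.ravel()>0].astype(np.float32)
    if len(p)>3:
        vx,vy,x,y=cv2.fitLine(p,cv2.DIST_L2,0,.01,.01).ravel()
        d=atz(n,(x+5*vx,y+5*vy),.122)-atz(n,(x-5*vx,y-5*vy),.122);print("slot yaw",np.arctan(d[1]/d[0]))
E
```

```text
t 62.575 tcp [ 0.4786 -0.3798  0.311 ] phi 0.30974024192895117 q6 -1.021618437955754 F [ 0.0643 -1.352  -1.4937] w 0.29254557234516443 g 104.36308979988098
go tool axes [-0.001  -0.0023  0.161 ]
bottle [0.673  0.0421 0.174 ] err 0.23591695420684447
bottle [ 0.6703 -0.0247  0.1737] err 0.22523503432258657
bottle [ 0.6676 -0.0929  0.1735] err 0.17694475187514955
bottle [ 0.6646 -0.1592  0.1748] err 0.05573125662716575
top [336 178]
[[216 192 187 186 186 186 184 184 184 185 186 187 185 182 181 185 189 190
  190]
 [203 190 187 186 186 186 185 185 186 188 189 189 188 189 203 225 235 237
  237]
 [189 187 188 187 187 187 189 192 200 205 206 205 201 194 192 205 232 240
  240]
 [187 188 188 187 187 192 205 217 226 229 229 229 225 217 204 197 225 239
  240]
 [186 187 188 187 190 205 222 230 232 232 230 230 232 230 222 205 208 232
  239]
 [186 188 188 188 199 220 231 232 232 231 224 225 231 230 229 222 215 232
  239]
 [187 188 188 190 209 226 231 231 231 231 231 231 231 222 221 224 214 227
  240]
 [187 188 187 190 207 218 220 219 220 219 219 221 219 204 190 190 190 224
  239]
 [187 188 185 173 
[... 1459 characters left out ...]
46 169 176 177 203
  222]
 [227 229 229 228 222 210 201 193 191 183 165 127  99  81 101 110 139 168
  193]
 [229 228 230 229 217 202 208 208 208 208 204 192 182 179 153 100 122 155
  162]
 [227 228 229 223 188 170 199 208 209 206 206 208 206 208 177 102 121 155
  161]
 [228 227 227 214 160 125 149 192 209 208 205 209 193 155 117  91 131 157
  159]
 [229 229 228 209 158 127  99 126 148 153 153 147 128  93  80 103 141 159
  160]
 [229 229 224 202 157 140  97  81  88  95  97  91  79  76  92 127 153 159
  157]
 [229 230 218 185 157 156 143 112  84  83  85  83  81  97 130 153 158 158
  158]
 [228 229 226 203 157 161 157 149 137 129 129 132 139 148 154 159 160 160
  158]]
slot yaw 1.43473090435356
```

The slot now lies at yaw -1.57, so it turned 1.22 rad to its stop, and the bottles have been pushed against the fixed bar. Now I hang the screwdriver back.

```bash
echo '[[-0.001, -0.0023, 0.03, 0], [0, 0, 0.04, 0], [0, 0, 0.012, 0], [0, 0, 0, 0], [0, 0, 0, 0]]' | python3 jog.py|grep -E "pos|wrist"; python3 -c "
from h import *
where((.4767,-.3813,.1423));print(bot.read_state()['torque'])"
```

```text
tool_pos: [0.4772, -0.3832, 0.231]
wrist_force: [0.2, 0.1, -0.7]
t 63.4 tcp [ 0.4772 -0.3832  0.231 ] phi 0.3092219908442288 q6 -1.0264945541458714 F [ 0.2387  0.0649 -0.6898] w 0.29783121609659197 g 104.1044569015503
go tool axes [ 0.0022 -0.0001  0.0887]
[-0.0027  0.0111  0.0627]
```

```bash
echo '[[0.002, 0, 0.006, 0], [0, 0, 0.006, 0], [0, 0, 0, 0]]' | python3 jog.py|grep -E "pos|wrist"; echo '[[0, 0, 0.005, 0], [0, 0, 0.005, 0], [0, 0, 0, 0]]' | python3 jog.py|grep -E "pos|wrist";echo '[[0, 0, 0.01, 0], [0, 0, 0.01, 0], [0, 0, 0, 0], [0, 0, 0, 0]]' | python3 jog.py|grep -E "pos|wrist"; python3 -c "
from h import *
where((.4767,-.3813,.1423));print(bot.read_state()['torque'])"
```

```text
tool_pos: [0.4752, -0.3803, 0.2163]
wrist_force: [0.0, 0.4, -0.7]
tool_pos: [0.4752, -0.3803, 0.2061]
wrist_force: [-0.8, -0.4, -1.2]
tool_pos: [0.4755, -0.3806, 0.1868]
wrist_force: [0.2, 0.1, -2.0]
t 64.65 tcp [ 0.4755 -0.3806  0.1868] phi 0.30898944833209563 q6 -1.0248068641714472 F [ 0.1568  0.1408 -2.0209] w 0.287287020903171 g 104.10257935523987
go tool axes [-0.0011  0.0009  0.0445]
[ 0.0008  0.0292 -0.0187]
```

```bash
echo '[[-0.001, 0.001, 0.015, 0], [0, 0, 0.015, 0], [0, 0, 0.007, 0], [0, 0, 0, 0], [0, 0, 0, 0]]' | python3 jog.py|grep -E "pos|wrist"; echo '[[0, 0, 0.003, 0], [0, 0, 0, 0]]' | python3 jog.py|grep -E "pos|wrist";echo '[[0, 0, 0.002, 0], [0, 0, 0, 0]]' | python3 jog.py|grep -E "pos|wrist"
```

```text
tool_pos: [0.477, -0.3814, 0.1502]
wrist_force: [-0.4, 0.1, -0.9]
tool_pos: [0.4769, -0.3813, 0.1471]
wrist_force: [-0.0, 1.1, -1.8]
tool_pos: [0.4768, -0.3812, 0.1448]
wrist_force: [-0.7, -0.6, -1.2]
```

```bash
echo '[[0, 0, 0.002, 0], [0, 0, 0, 0]]' | python3 jog.py|grep -E "pos|wrist"; echo '[[0, 0, 0.002, 0], [0, 0, 0, 0]]' | python3 jog.py|grep -E "pos|wrist";echo '[[0, 0, 0.0015, 0], [0, 0, 0, 0]]' | python3 jog.py|grep -E "pos|wrist"
```

```text
tool_pos: [0.4768, -0.3812, 0.1428]
wrist_force: [-0.0, -0.5, -0.6]
tool_pos: [0.477, -0.3815, 0.1426]
wrist_force: [-0.7, 1.1, 6.3]
tool_pos: [0.4771, -0.3816, 0.1425]
wrist_force: [-4.1, 2.9, 12.1]
```

```bash
echo '[[0, 0, -0.002, 0], [0, 0, 0, 0]]' | python3 jog.py >/dev/null; echo '[[0, 0, 0, 0], [0, 0, 0, 0], [0, 0, 0, 0], [0, 0, 0, 0]]' | python3 jog.py 0.65 >/dev/null; echo '[[0, 0, -0.03, 0], [0, 0, -0.05, 0], [0, 0, -0.05, 0], [0.04, 0, -0.04, 0], [0.05, 0, 0, 0]]' | python3 jog.py >/dev/null; echo '[[0.05, 0, 0, 0], [0.05, 0, 0, 0], [0.04, 0, 0, 0], [0, 0, 0, 0], [0, 0, 0, 0]]' | python3 jog.py; python3 - <<'E'
from h import *
allb()
t=shot("top","pics/tf.png");s=shot("scene","pics/sf.png")
def red(im,b):
    h=cv2.cvtColor(im,cv2.COLOR_BGR2HSV);m=(cv2.inRange(h,(0,180,150),(8,255,255))|cv2.inRange(h,(174,180,150),(180,255,255)))
    x0,y0,x1,y1=b;ys,xs=np.nonzero(m[y0:y1,x0:x1]);return np.array([xs.mean()+x0,ys.mean()+y0]),len(xs)
for n,b in(("top",(465,205,515,260)),("scene",(180,115,225,170))):
    f="pics/top0.png" if n=="top" else "pics/scene0.png"
    print(n,"before",red(cv2.imread(f),b),"now",red(t if n=="top" else s,b))
    x0,y0,x1,y1=b;print("mean diff",np.abs((t if n=="top" else s)[y0:y1,x0:x1].astype(int)-cv2.imread(f)[y0:y1,x0:x1]).mean())
def rackc(im,b):
    x0,y0,x1,y1=b;h=cv2.cvtColor(im,cv2.COLOR_BGR2HSV)[y0:y1,x0:x1];m=cv2.inRange(h,(100,130,90),(118,255,255));ys,xs=np.nonzero(m);return xs.mean()+x0,ys.mean()+y0,len(xs)
print("rack",rackc(s,(160,170,225,260)),rackc(cv2.imread("pics/s1.png"),(160,170,225,260)))
E
```

```text
time: 68.53
tool_pos: [0.4072, -0.1625, 0.3117]
tcp_rot: [1.852, 2.536, -0.0]
wrist_force: [-0.2, 0.5, -0.7]
width: 0.646
grip_force: 0.0
bottle [0.6729 0.0421 0.174 ] err 0.22384035058857377
bottle [ 0.6703 -0.0246  0.1738] err 0.2600000616067778
bottle [ 0.6676 -0.0929  0.1736] err 0.17960453912974295
bottle [ 0.6645 -0.1592  0.1748] err 0.07649847237577562
top before (array([491.375 , 230.2721]), 136) now (array([493.2347, 228.6224]), 98)
mean diff 31.37030303030303
scene before (array([195.3478, 130.087 ]), 69) now (array([194.2676, 130.2394]), 71)
mean diff 5.308148148148148
rack (np.float64(191.73658536585367), np.float64(221.36422764227643), 615) (np.float64(191.8066783831283), np.float64(221.98769771528998), 569)
```

```bash
echo '[[0.05, 0, 0, 0], [0.05, 0, 0, 0], [0.05, 0, 0, 0], [0, 0, 0, 0], [0, 0, 0, 0]]' | python3 jog.py>/dev/null; python3 - <<'E'
from h import *
t=shot("top","pics/tf2.png");s=shot("scene");a=cv2.imread("pics/top0.png")
def red(im,b):
    h=cv2.cvtColor(im,cv2.COLOR_BGR2HSV);m=(cv2.inRange(h,(0,180,150),(8,255,255))|cv2.inRange(h,(174,180,150),(180,255,255)))
    x0,y0,x1,y1=b;ys,xs=np.nonzero(m[y0:y1,x0:x1]);return np.array([xs.mean()+x0,ys.mean()+y0]),len(xs)
b=(465,205,515,260);print(red(a,b),red(t,b),np.abs(t[205:260,465:515].astype(int)-a[205:260,465:515]).mean())
p=red(t,b)[0];q=red(s,(180,115,225,170))[0];print(tri(p,q),tri(red(a,b)[0],(195.35,130.09)))
where()
E
```

```text
(array([491.375 , 230.2721]), 136) (array([492.5746, 229.9478]), 134) 2.43030303030303
[ 0.4763 -0.3821  0.1774] [ 0.4755 -0.3791  0.1782]
t 69.45 tcp [ 0.3618 -0.0203  0.3114] phi 0.30731015534584644 q6 -0.43171945822259206 F [-0.1036 -0.3182 -0.3232] w 0.64864173950172 g 0.0
```

```bash
python3 -c "
from workcell import bot
print(bot.finish_job())"
```

```text
the job is handed in; nothing more can be done
None
```

The job is handed in, at about 69 s of the 208 s allowed. The rack stands on the bench and four bottles are in the clamp. The screw turned 1.22 rad to its stop, and the screwdriver hangs in its stand about 3 mm off its starting position. I had no pictures left to view, so the final state was checked by code and force readings, and I did not re-measure the tip box, pipette or flask. Three of the side-by-side crops were slightly over 800 pixels wide.

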